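# Set up the pad carrier of a pad printer

## Robot

A 6-joint arm with a two-finger parallel gripper is mounted at the origin on the work surface. World frame = base frame: x ahead of the robot, y to its left, z up, the work surface at z = 0. Lengths are in m, angles in degrees, forces in N, time in s.
With the tool pointing down it reaches from about 0.3 to 0.75 m from the base axis. Payload 8.5 kg.
Tool frame: the origin (TCP) lies midway between the tips of the shut fingers; the grasp point (between the pads) lies 19 mm behind it; z points along the fingers, y is the line along which they close (so a half turn about z gives the same grasp; the last joint's range is limited). The gripper opens to 85 mm and grips with 20 to 120 N. Pads are 22 mm wide; open, the fingers measure 114 mm over their backs; the gripper's body (76 mm by 85 mm) begins 54 mm behind the grasp point. The pads swing forward as they close: fully open they stand 13 mm farther back than shut.
Start: joints at [52.351, 21.807, 74.336, -0, 83.858, -12.336], TCP at [0.235, 0.497, 0.231] pointing down, gripper open.
Joint ranges: [-178.18, 178.18], [-50.72, 133.34], [12.68, 142.11], [-81.47, 261.47], [9.98, 163.14], [-165.26, 165.26]. Speed limits (degrees/s): [136.94, 136.94, 180, 180, 180, 180].

## Interface

Orientations are given as a 3x3 rotation matrix whose columns are the frame's x, y, z axes.
In Python, from rig import observe, optics, order, spotter gives the robot as it stands.
- The arm moves only by the tool move_arm, never from a script. Its argument "series" is text: rows parted by semicolons, each of 5 numbers parted by spaces: the shift along the tool's x, y, z in cm, then the turn about the tool's z in degrees, then the opening, from -1 (shut) to 1 (fully open). A call has 1 to 8 rows; each row is the pose to reach, as a shift and turn from the pose commanded when the call began, along the tool's axes at that moment; what a row does not reach only later rows make up. A row lasts 1/8 s, in which the tool goes at most 62.5 mm and 10.7 degrees, less where a joint would pass 70% of its speed; a pose out of reach is approached as far as the arm can. A call with a gripper value outside its range is refused whole. The fingers move at their own pace and stop on an object; "force" is the grip in N (left out, the last holds). Time passes only in rows, so rows that repeat a pose let the fingers close. It gives the time, the measured TCP pose, the force, the opening and the grip force at its end, in the units of the state.
- observe(): the state, without advancing time (a new reading comes with each control period).
- optics.get_image(name): name is "scene" or "top" or "wrist"; returns a dict with "pixels" (384x512x3 uint8, blue, green, red), "camera_matrix" (3x3 intrinsics, pixels), "rvec" (rotation vector, rad) and "tvec" (3), from world to camera coordinates, as OpenCV has them. Camera axes: x right, y down, z forward; pixel columns grow to the right and rows downward; lengths in m; the calibration is good to about 2 mm. A picture is of the moment at which its call begins. There is no depth.
- order.close_job(): hands the job in; it is judged then, once.
Trained networks look in the newest picture that a camera, given by its name, has taken for a name from the list of things; names that differ only in an ending like _2 or _b are one class to them, and where a whole thing is asked for, a point or a joint stands for the part that bears it (a point fixed in the world has none). Each returns a list of dicts, best first, with "score" (0 to 1); they miss things now and then, are a little off and sometimes report something else, mostly with a low value. They report only what shows in the picture. A call takes as long as a camera call.
- spotter.find_in(thing, camera): "point" ([x, y, z] in m, in world coordinates, good to about 4 mm: the middle of the surface that is visible of it).
- spotter.cut_out(thing, camera): "pixels" (384x512 bool, what is visible of it).
- spotter.mark_of(thing, camera): "point" ([x, y, z] in m, in world coordinates, good to about 4 mm: a listed point, or the origin of a listed thing).
The state is a dict: "time_s": time; "q": joint angles; "qvel": joint speeds; "joint_efforts": joint torques, N m; "position": TCP position; "tool_rot": TCP orientation; "ft_force": force on the tool from outside, world axes, zero at the start; "wrist_torque": the same for the moment, N m; "grip_width": finger opening in m; "gripper_force": force on a finger pad.
Only numpy, scipy, OpenCV 4.12 (cv2) and the standard library are available. Lean on these libraries where they do the work, as an engineer would, in place of code of your own. Each camera call takes 0.05 s, during which the arm holds its last target. There are 200 camera calls.

## Task

Seat every pink printing pad lying on the bench fully home in a pocket of the carrier, one to a pocket with its bare ledge under the lever, and swing that pocket's locking lever fully shut. Then turn the clamp knob clockwise until it clicks past its detent. Last, take the scanner out of its stand, hold it steady for two seconds pointing squarely at the middle of the job ticket's bar code from about 8 cm away without touching the ticket, and put it back upright, all the way down in its stand; leave the other things on the bench where they are.

Things in the scene. Friction and masses are not known exactly. Their poses are not given: they have to be found in the camera images.
- pad_a: Printing pad on its block (one of up to three alike; may be absent): aluminium base 80 x 40 x 23 mm (x, y, z; lowest 6 mm is 2 mm smaller all round) carrying a rigid pink pad, x from -37 to +5 mm, y +-17 mm, with flat sides from z = 23 to 44 mm and a round top to 61 mm; the bare ledge of the base is at +x. Origin: centre of the underside, z up. 0.25 kg
- pad_b: Printing pad on its block (one of up to three alike; may be absent): aluminium base 80 x 40 x 23 mm (x, y, z; lowest 6 mm is 2 mm smaller all round) carrying a rigid pink pad, x from -37 to +5 mm, y +-17 mm, with flat sides from z = 23 to 44 mm and a round top to 61 mm; the bare ledge of the base is at +x. Origin: centre of the underside, z up. 0.25 kg
- pad_c: Printing pad on its block (one of up to three alike; may be absent): aluminium base 80 x 40 x 23 mm (x, y, z; lowest 6 mm is 2 mm smaller all round) carrying a rigid pink pad, x from -37 to +5 mm, y +-17 mm, with flat sides from z = 23 to 44 mm and a round top to 61 mm; the bare ledge of the base is at +x. Origin: centre of the underside, z up. 0.25 kg
- pocket_0 (a point): Centre of the floor of pocket 0 of the fixed pad carrier, 8 mm above the table; its axes are the carrier's. Inside 83 x 43 mm (x, y), green walls 6 mm thick, 14 mm high. Any block fits, ledge to +x. Pockets lie 100 mm apart along y. The lever turns on a post at x = +23, y = +34 mm from here; shut, it passes over the ledge, 25 mm above this floor
- lever_0 (a joint): Angle of pocket 0's yellow locking lever, about the vertical post: 0 = open, pointing to the carrier's +x; it swings clockwise seen from above; 1.57 = shut, pointing to the carrier's -y across the ledge; stays where it is left (stiff, about 1 N at the pin). Starts between 0 and 0.25
- lever_0_pin (a point): Top of the upright red pin (12 mm thick, 36 mm tall, top 76 mm above the table) on lever 0, 60 mm from its post; the lever arm is 14 mm wide and its top is 40 mm above the table
- pocket_1 (a point): Centre of the floor of pocket 1 of the fixed pad carrier, 8 mm above the table; its axes are the carrier's. Inside 83 x 43 mm (x, y), green walls 6 mm thick, 14 mm high. Any block fits, ledge to +x. Pockets lie 100 mm apart along y. The lever turns on a post at x = +23, y = +34 mm from here; shut, it passes over the ledge, 25 mm above this floor
- lever_1 (a joint): Angle of pocket 1's yellow locking lever, about the vertical post: 0 = open, pointing to the carrier's +x; it swings clockwise seen from above; 1.57 = shut, pointing to the carrier's -y across the ledge; stays where it is left (stiff, about 1 N at the pin). Starts between 0 and 0.25
- lever_1_pin (a point): Top of the upright red pin (12 mm thick, 36 mm tall, top 76 mm above the table) on lever 1, 60 mm from its post; the lever arm is 14 mm wide and its top is 40 mm above the table
- pocket_2 (a point): Centre of the floor of pocket 2 of the fixed pad carrier, 8 mm above the table; its axes are the carrier's. Inside 83 x 43 mm (x, y), green walls 6 mm thick, 14 mm high. Any block fits, ledge to +x. Pockets lie 100 mm apart along y. The lever turns on a post at x = +23, y = +34 mm from here; shut, it passes over the ledge, 25 mm above this floor
- lever_2 (a joint): Angle of pocket 2's yellow locking lever, about the vertical post: 0 = open, pointing to the carrier's +x; it swings clockwise seen from above; 1.57 = shut, pointing to the carrier's -y across the ledge; stays where it is left (stiff, about 1 N at the pin). Starts between 0 and 0.25
- lever_2_pin (a point): Top of the upright red pin (12 mm thick, 36 mm tall, top 76 mm above the table) on lever 2, 60 mm from its post; the lever arm is 14 mm wide and its top is 40 mm above the table
- clamp_knob (a joint): Angle of the carrier's black clamp knob, growing clockwise seen from above. It rests at its stop at 0; a sprung detent turns it back with up to 0.25 N m until about 0.8, past which it snaps on by itself to its clicked place at the stop at 1.45
- clamp_knob_grip (a point): Grip point on the clamp knob axis, 45 mm above the table. The upright bar grip is 57 mm long (this point's x), 14 mm thick (y) and its top is 52 mm above the table; below it a disc of 60 mm across ends 22 mm above the table. The axes turn with the knob; with the knob at 0 they are the carrier's
- scanner: Hand scanner standing upright, window down, in its stand: red window end 32 x 24 mm (x, y) up to z = 15 mm, black body 40 x 32 mm up to z = 80 mm, yellow grip 30 x 26 mm from z = 80 to 160 mm. Origin: centre of the window at the lower end; the body's long axis is z and it reads along -z. 0.16 kg
- scanner_stand: Scanner stand, fixed: upright open pocket, inside 48 x 40 mm (x, y), its floor 6 mm and its rim 55 mm above the table, on a 100 x 90 mm foot. Origin on the table under its centre; axes as the scanner's when it is in the stand
- ticket: Job ticket with a bar code, on a blue board 100 x 110 mm (x, y) sloping at 25 degrees (it looks up and towards the stand's -x), its centre 66 mm above the table. Origin: centre of the code, on the paper's face; z points straight out of the paper
- tape_roll: White tape roll 100 mm across, 48 mm high; a bystander, to be left where it is
- ink_jar: Amber ink jar 68 mm across, 85 mm high; a bystander, to be left where it is
- thinner_can: Blue can 66 mm across, 110 mm high; a bystander, to be left where it is
- spatula: Spatula lying on the table; a bystander, to be left where it is
- hex_driver: Screwdriver-shaped hex driver lying on the table; a bystander, to be left where it is
- plate_stack: Stack of steel plates 100 x 160 x 12 mm; a bystander, to be left where it is
- small_carton: Small carton 90 x 130 x 60 mm; a bystander, to be left where it is

How it is judged (in metres and radians):
On the way, in this order (a step that is already met when the one before it is completed fails the run):
1. every pad is seated in a pocket and that pocket's lever is shut (((horizontal distance between pad_a and pocket_0 below 0.006 m and z of pad_a in the frame of pocket_0 below 0.004 m and angle between the x axis of pad_a and the x axis of pocket_0, either way round below 0.12 rad and value of joint lever_0 above 1.4 rad) or (horizontal distance between pad_a and pocket_1 below 0.006 m and z of pad_a in the frame of pocket_1 below 0.004 m and angle between the x axis of pad_a and the x axis of pocket_1, either way round below 0.12 rad and value of joint lever_1 above 1.4 rad) or (horizontal distance between pad_a and pocket_2 below 0.006 m and z of pad_a in the frame of pocket_2 below 0.004 m and angle between the x axis of pad_a and the x axis of pocket_2, either way round below 0.12 rad and value of joint lever_2 above 1.4 rad)) and ((horizontal distance between pad_b and pocket_0 below 0.006 m and z of pad_b in the frame of pocket_0 below 0.004 m and angle between the x axis of pad_b and the x axis of pocket_0, either way round below 0.12 rad and value of joint lever_0 above 1.4 rad) or (horizontal distance between pad_b and pocket_1 below 0.006 m and z of pad_b in the frame of pocket_1 below 0.004 m and angle between the x axis of pad_b and the x axis of pocket_1, either way round below 0.12 rad and value of joint lever_1 above 1.4 rad) or (horizontal distance between pad_b and pocket_2 below 0.006 m and z of pad_b in the frame of pocket_2 below 0.004 m and angle between the x axis of pad_b and the x axis of pocket_2, either way round below 0.12 rad and value of joint lever_2 above 1.4 rad)) and ((horizontal distance between pad_c and pocket_0 below 0.006 m and z of pad_c in the frame of pocket_0 below 0.004 m and angle between the x axis of pad_c and the x axis of pocket_0, either way round below 0.12 rad and value of joint lever_0 above 1.4 rad) or (horizontal distance between pad_c and pocket_1 below 0.006 m and z of pad_c in the frame of pocket_1 below 0.004 m and angle between the x axis of pad_c and the x axis of pocket_1, either way round below 0.12 rad and value of joint lever_1 above 1.4 rad) or (horizontal distance between pad_c and pocket_2 below 0.006 m and z of pad_c in the frame of pocket_2 below 0.004 m and angle between the x axis of pad_c and the x axis of pocket_2, either way round below 0.12 rad and value of joint lever_2 above 1.4 rad))), for 0.2 s.
2. the clamp knob has clicked past its detent (value of joint clamp_knob above 1.2 rad), for 0.2 s.
3. the scanner is held still for 1 s, the code 40 to 130 mm before its window, within 20 mm of its axis, square within 0.3 rad (z of ticket in the frame of scanner between -0.13 and -0.04 m and x of ticket in the frame of scanner between -0.02 and 0.02 m and y of ticket in the frame of scanner between -0.02 and 0.02 m and angle between the z axis of scanner and the z axis of ticket, either way round below 0.3 rad and linear speed of scanner below 0.02 m/s and angular speed of scanner below 0.15 rad/s), for 1 s.
At the end, for the whole second after the job is handed in: Every pad present is within 6 mm of a pocket's centre and 4 mm of its floor, its lever past 1.4 rad; the knob is past 1.2 rad; the scanner stands in its stand (12 mm off centre, 6 mm off the floor, 0.15 rad at most); all at rest (all of step 1 and value of joint clamp_knob above 1.2 rad and horizontal distance between scanner and scanner_stand below 0.012 m and z of scanner in the frame of scanner_stand below 0.012 m and angle between scanner's own z axis and vertical below 0.15 rad and linear speed of each of scanner, pad_a, pad_b, pad_c below 0.02 m/s); the robot touches nothing.
It fails at once if a bystander is pushed more than 50 mm from its place (distance of any of tape_roll, ink_jar, thinner_can, spatula, hex_driver, plate_stack, small_carton from where it was at the start of the episode above 0.05 m).
It fails at once if the scanner touches the job ticket (contact force between scanner and ticket above 1 N).
Of pad_a, pad_b, pad_c only 2 to 3 are there at a start; the rules pass over those that are not, and their reading is None.
At some moment in a run one of pad_a, pad_b, pad_c may be knocked a few centimetres aside while the robot is not near it.
It also fails if it takes over 210 s, if anything falls off the work surface, if the arm or the gripper's body presses on something with over 40 N, if the wrist force passes 120 N, or if a joint passes its speed limit or range.

## Working session

There is one attempt and no reset: what is moved stays moved. The work goes in short steps, Python scripts to look and compute and a tool call to move; the robot and the scene stay as the last step left them, time stands still between calls to the robot, and variables do not carry over. Pictures are saved under pics/ and viewed, at most 14 in all, crops included, and the job is handed in when it is done.

Besides the shell and the picture viewer there is one more tool, called after ">>>" in YAML: its name, and indented under it one key for each argument. move_arm: Moves the arm, as the interface text tells. Its arguments: {"type":"object","properties":{"series":{"type":"string"},"force":{"type":"number"}},"required":["series"]}

```bash
ls; mkdir -p pics
python3 - <<'E'
from rig import observe, optics, order, spotter
import cv2,numpy as np
o=observe(); print(o['time_s'],o['position'],np.round(o['tool_rot'],3).tolist(),o['grip_width'])
for c in ('top','scene'):
    im=optics.get_image(c); cv2.imwrite(f'pics/{c}0.png',im['pixels'])
    R=cv2.Rodrigues(np.array(im['rvec']))[0]; print(c,np.round(-R.T@np.array(im['tvec']).ravel(),3),np.round(im['camera_matrix'],1).tolist(),np.round(R,2).tolist())
    for t in ['pad_a','lever_0_pin','clamp_knob_grip','scanner','scanner_stand','ticket','pocket_0','tape_roll','ink_jar','thinner_can','spatula','hex_driver','plate_stack','small_carton']:
        print(t,[(round(d['score'],2),np.round(d['point'],3).tolist()) for d in spotter.mark_of(t,c)][:5])
E
```

```text
pics
0.0 [0.23495972 0.4969422  0.23069124] [[-0.904, 0.428, -0.001], [0.428, 0.904, -0.001], [0.0, -0.001, -1.0]] 0.0852622399048207
top [ 0.464 -0.006  1.569] [[398.6, 0.0, 252.3], [0.0, 398.6, 192.6], [0.0, 0.0, 1.0]] [[-0.02, -1.0, 0.0], [-0.99, 0.02, -0.1], [0.1, -0.01, -0.99]]
pad_a [(0.76, [0.423, 0.009, -0.006]), (0.6, [0.428, -0.171, 0.002]), (0.46, [0.425, 0.173, -0.004]), (0.34, [0.572, -0.098, 0.011])]
lever_0_pin [(0.72, [0.571, -0.503, 0.002]), (0.51, [0.652, -0.088, 0.077])]
clamp_knob_grip [(0.67, [0.594, 0.205, 0.045]), (0.39, [0.669, 0.021, 0.076])]
scanner []
scanner_stand [(0.78, [0.44, -0.356, 0.003])]
ticket []
pocket_0 [(0.92, [0.583, 0.001, 0.004]), (0.78, [0.591, 0.096, 0.005])]
tape_roll [(0.55, [0.656, -0.089, 0.078]), (0.53, [0.647, 0.394, 0.003]), (0.28, [0.621, -0.374, -0.001])]
ink_jar [(0.67, [0.621, -0.371, -0.0])]
thinner_can [(0.7, [0.506, 0.473, 0.001])]
spatula [(0.78, [0.72, -0.244, -0.001])]
hex_driver [(0.67, [0.773, 0.264, -0.002]), (0.38, [0.581, 0.002, 0.004])]
plate_stack [(0.8, [0.805, -0.039, -0.002])]
small_carton [(0.63, [0.569, -0.503,
[... 411 characters left out ...]
7, -0.355, 0.004])]
scanner_stand []
ticket [(0.79, [0.495, 0.319, 0.063]), (0.58, [0.447, -0.358, 0.005]), (0.42, [0.652, -0.09, 0.073])]
pocket_0 [(0.89, [0.572, -0.101, 0.007]), (0.83, [0.589, 0.099, 0.007]), (0.64, [0.581, -0.002, 0.006])]
tape_roll [(0.51, [0.43, -0.173, -0.003])]
ink_jar [(0.92, [0.624, -0.37, -0.004])]
thinner_can [(0.73, [0.506, 0.47, -0.004])]
spatula [(0.56, [0.721, -0.244, -0.001])]
hex_driver [(0.9, [0.775, 0.258, 0.002])]
plate_stack [(0.73, [0.572, -0.5, 0.0]), (0.59, [0.808, -0.042, -0.001]), (0.55, [0.444, -0.357, 0.008]), (0.53, [0.495, 0.319, 0.064]), (0.4, [0.581, -0.0, 0.006])]
small_carton [(0.97, [0.571, -0.496, -0.003]), (0.21, [0.427, 0.011, -0.006])]
```

Run:
```python
import cv2
a=cv2.imread('pics/top0.png'); cv2.imwrite('pics/topc.png',cv2.resize(a[60:330,60:440],None,fx=2.1,fy=2.1,interpolation=cv2.INTER_CUBIC))
```

```text
(no output)
```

View pics/topc.png

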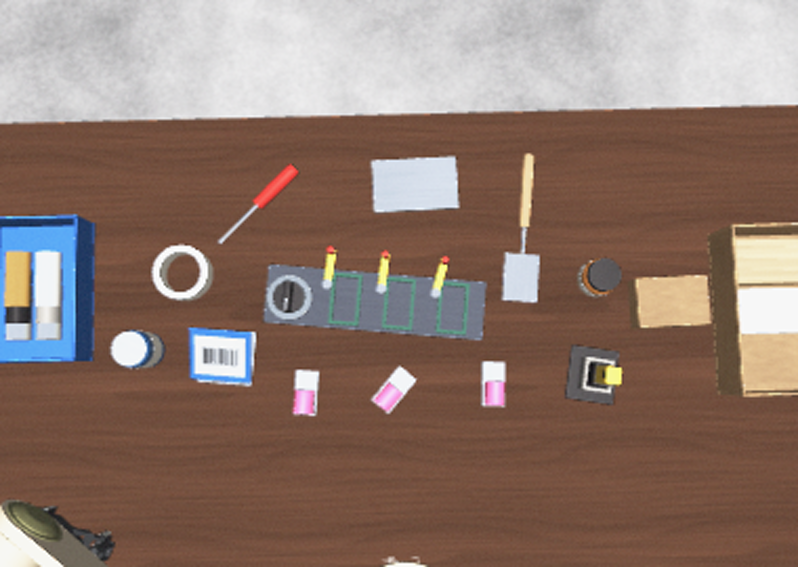

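View pics/scene0.png

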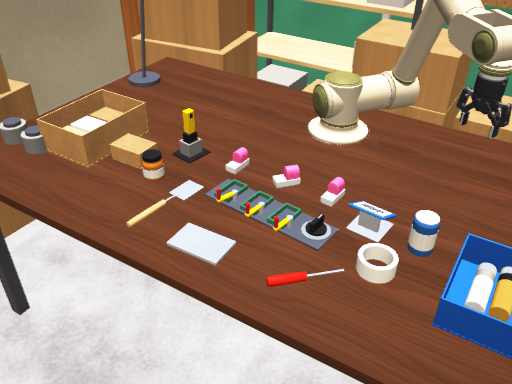

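The pictures show three pads (topc pixels (306,393), (394,390), (493,384)), all ledge to +x. The three green pockets have open levers, and the knob is at (289,297). The ticket is at (220,357) and slopes towards the robot, and the scanner stand is at (597,375).

```bash
cat > h.py <<'E'
from rig import observe, optics, order, spotter
import cv2,numpy as np
def cam(c):
    im=optics.get_image(c); R=cv2.Rodrigues(np.array(im['rvec'],float))[0]
    return im['pixels'],np.array(im['camera_matrix']),R,np.array(im['tvec'],float).ravel()
def toplane(uv,z,K,R,t):
    d=(R.T@np.linalg.inv(K)@np.c_[np.atleast_2d(uv).astype(float),np.ones(len(np.atleast_2d(uv)))].T).T
    C=-R.T@t; s=(z-C[2])/d[:,2]; return (C+d*s[:,None])[:,:2]
def proj(p,K,R,t):
    q=(R@np.atleast_2d(p).T).T+t; q=(K@q.T).T; return q[:,:2]/q[:,2:]
def go(x,y,z,axis=None,o=None):
    """shift (cm) & turn (deg) to TCP xyz with tool x or -x (nearest turn legal for joint 6) along world yaw axis(deg, mod 180)"""
    o=o or observe(); R=np.array(o['tool_rot']); s=R.T@(np.array([x,y,z])-o['position'])*100
    out='shift %.2f %.2f %.2f'%tuple(s)
    if axis is not None:
        ty=np.degrees(np.arctan2(R[1,0],R[0,0])); w=(axis-ty+90)%180-90   # world turn ccw
        out+=' turn %.1f or %.1f (q6 %.0f)'%(-w,-w-180*np.sign(-w),o['q'][5])
    print(out)
def st():
    o=observe(); R=np.array(o['tool_rot']); print('t %.1f pos %s yaw %.1f F %s w %.4f gf %.1f q %s'%(o['time_s'],np.round(o['position'],4),np.degrees(np.arctan2(R[1,0],R[0,0])),np.round(o['ft_force'],1),o['grip_width'],o['gripper_force'],np.round(o['q'])))
E
python3 - <<'E'
from h import *
st(); go(0.47,0.0,0.36,0)
px,K,R,t=cam('wrist'); o=observe(); print(np.round(K,1).tolist(), np.round(np.array(o['tool_rot']).T@(-R.T@t-o['position']),3), np.round(R@o['tool_rot'],2).tolist())
E
```

```text
t 1.5 pos [0.2352 0.4972 0.2313] yaw 154.7 F [ 0.8 -0.2  0.3] w 0.0858 gf 0.0 q [ 52.  22.  74.   0.  84. -12.]
shift -42.49 -34.90 -12.87 turn -25.3 or 154.7 (q6 -12)
[[280.2, 0.0, 255.6], [0.0, 280.2, 193.7], [0.0, 0.0, 1.0]] [ 0.084  0.    -0.142] [[0.0, 1.0, -0.0], [-0.95, 0.0, -0.32], [-0.32, 0.0, 0.95]]
```

>>> move_arm:
  series: "-5 -5 -5 0 1; -11 -10 -9 -6 1; -16 -14 -13 -12 1; -21 -18 -13 -18 1;-27 -22 -13 -25 1;-33 -27 -13 -25 1;-38 -32 -13 -25 1;-42 -35 -13 -25 1"

```text
time_s: 2.55
position: [0.4327, 0.0698, 0.3602]
tool_rot: [[-1.0, 0.006, 0.001], [0.006, 1.0, 0.0], [-0.001, 0.0, -1.0]]
ft_force: [0.8, 0.9, -0.1]
grip_width: 0.0849
gripper_force: 0.0
```

>>> move_arm:
  series: "0 0 0 0 1;0 0 0 0 1"

```text
time_s: 2.8
position: [0.4321, 0.0721, 0.3598]
tool_rot: [[-1.0, 0.006, -0.0], [0.006, 1.0, 0.0], [0.0, 0.0, -1.0]]
ft_force: [0.2, 0.9, -0.4]
grip_width: 0.0853
gripper_force: 0.0
```

Run:
```python
from h import *
st(); px,K,R,t=cam('wrist'); cv2.imwrite('pics/w1.png',px); print(R.tolist(),t.tolist())
for th in ['pad_a','pocket_0','lever_0_pin','clamp_knob_grip','ticket','scanner_stand']:
    print(th,[(round(d['score'],2),np.round(d['point'],3).tolist()) for d in spotter.mark_of(th,'wrist')])
```

```text
t 2.8 pos [0.4321 0.0721 0.3598] yaw 179.7 F [ 0.2  0.9 -0.4] w 0.0853 gf 0.0 q [ -6.   6.  75.   0.  99. -96.]
[[0.005621951242907985, 0.9999840069578487, 0.0006160298271206677], [0.9468190395905789, -0.005521247380499861, 0.32171916650416943], [0.3217174224890479, -0.0012254206987218352, -0.9468349372573419]] [-0.07547151625938192, -0.4907362948351612, 0.36360567201751787]
pad_a [(0.96, [0.42, 0.171, 0.002]), (0.84, [0.43, -0.176, 0.001]), (0.66, [0.422, 0.011, 0.001]), (0.46, [0.592, 0.097, 0.012]), (0.27, [0.443, -0.361, 0.007])]
pocket_0 [(0.88, [0.568, -0.101, 0.006]), (0.79, [0.593, 0.1, 0.011]), (0.69, [0.582, 0.001, 0.011])]
lever_0_pin []
clamp_knob_grip [(0.85, [0.601, 0.198, 0.044])]
ticket [(0.79, [0.493, 0.32, 0.063]), (0.49, [0.51, 0.468, -0.003]), (0.35, [0.646, 0.398, 0.002]), (0.26, [0.811, -0.04, -0.002])]
scanner_stand [(0.59, [0.441, -0.36, 0.0])]
```

View pics/w1.png

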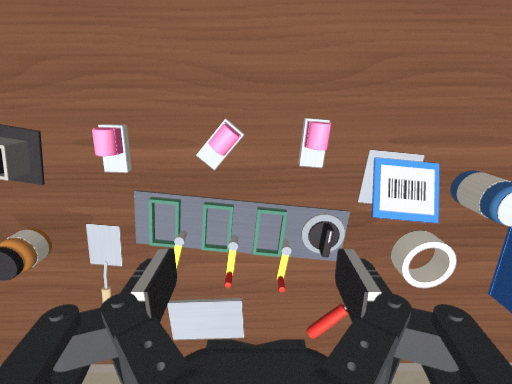

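```bash
cat > fit.py <<'E'
from h import *
from scipy.optimize import minimize
S=4
def box(x0,x1,y0,y1,z0,z1): return np.array([[x,y,z] for x in(x0,x1) for y in(y0,y1) for z in(z0,z1)])/1000.
a=np.linspace(0,np.pi,13)
BASE=box(-40,40,-20,20,0,23)
PINK=np.vstack([box(-37,5,-17,17,23,44)]+[np.c_[np.full(13,x),17*np.cos(a),44+17*np.sin(a)]/1000. for x in(-37,5)])
WALLS=[];
for k in range(3):
    for b in (box(41.5,47.5,-27.5,27.5,0,14),box(-47.5,-41.5,-27.5,27.5,0,14),box(-47.5,47.5,21.5,27.5,0,14),box(-47.5,47.5,-27.5,-21.5,0,14)): WALLS.append(b+[0,(k-1)*.1,.008])
FLOOR=[box(-41.5,41.5,-21.5,21.5,-1,0)+[0,(k-1)*.1,.008] for k in range(3)]
def place(P,p):
    c,s=np.cos(p[2]),np.sin(p[2]); return P@np.array([[c,s,0],[-s,c,0],[0,0,1]])+[p[0],p[1],0]
def mask(hulls,p,cam,roi,z=0):
    m=np.zeros(((roi[3]-roi[1])*S,(roi[2]-roi[0])*S),np.uint8)
    for h in hulls:
        uv=(proj(place(h,p)+[0,0,z],*cam)+.5-[roi[0],roi[1]])*S
        cv2.fillConvexPoly(m,cv2.convexHull(np.round(uv*16-8).astype(np.int32)),255,shift=4)
    return cv2.resize(m,None,fx=1/S,fy=1/S,interpolation=cv2.INTER_AREA)
g=lambda m:cv2.GaussianBlur(m.astype(np.float32)/255,(0,0),1.0)
def fit(p0,pairs,cam,roi,z=0):
    """pairs: (hulls, observed full mask)"""
    obs=[g(o[roi[1]:roi[3],roi[0]:roi[2]]) for _,o in pairs]
    sc=np.array([1,1,5.]);
    f=lambda q:sum(((g(mask(h,q/sc,cam,roi,z))-o)**2).sum() for (h,_),o in zip(pairs,obs))
    q0=np.array(p0)*sc; r=minimize(f,q0,method='Nelder-Mead',options=dict(initial_simplex=np.vstack([q0]+[q0+d for d in np.diag([.01,.01,.6])]),xatol=1e-4,fatol=1e-2))
    return r.x/sc,r.fun/sum((o**2).sum() for o in obs)
def colours(px):
    h=cv2.cvtColor(px,cv2.COLOR_BGR2HSV); H,Sa,V=cv2.split(h)
    pink=((H>140)&(H<176)&(Sa>50)&(V>120)); white=((Sa<50)&(V>150)); green=((H>55)&(H<95)&(Sa>70))
    return [(m*255).astype(np.uint8) for m in (pink,white,green)]
def roi_of(hulls,p,cam,pad=8):
    uv=np.vstack([proj(place(h,p),*cam) for h in hulls]); l=np.clip(uv.min(0)-pad,0,[511,383]).astype(int); u=np.clip(uv.max(0)+pad,1,[512,384]).astype(int); return [l[0],l[1],u[0],u[1]]
def fit_pad(px,cam,xy,z=0,yaw=None):
    pink,white,_=colours(px); best=None
    for y0 in ([yaw] if yaw is not None else np.radians([-60,-30,0,30,60])):
        p0=[*xy,y0]; r=roi_of([BASE,PINK],[*xy,0.6],cam,12)
        q,e=fit(p0,[([PINK],pink),([BASE,PINK],pink|white)],cam,r,z)
        if best is None or e<best[1]: best=(q,e)
    return best
def fit_car(px,cam,p0):
    *_,green=colours(px); return fit(p0,[(WALLS,green)],cam,roi_of(WALLS,p0,cam))
def show(q): return np.round([q[0][0],q[0][1],np.degrees(q[0][2]),q[1]],4)
E
cat > pads.py <<'E'
from fit import *
import sys
for c in sys.argv[1:]:
    px,*cm=cam(c); cv2.imwrite(f'pics/last_{c}.png',px)
    for d in [d for d in spotter.mark_of('pad_a',c) if abs(d['point'][2])<.03][:4]:
        print(c,'pad',round(d['score'],2),np.round(d['point'],3),show(fit_pad(px,cm,d['point'][:2])))
    print(c,'carrier',show(fit_car(px,cm,[.581,0,np.radians(-5)])))
E
python3 pads.py wrist top
```

```text
wrist pad 0.9 [0.419 0.168 0.002] [ 0.4213  0.1735 -4.1622  0.0235]
wrist pad 0.59 [0.422 0.013 0.004] [ 4.23000e-01  1.07000e-02 -4.09014e+01  2.44000e-02]
wrist pad 0.58 [ 0.43  -0.175  0.   ] [ 0.4289 -0.174  -5.2807  0.088 ]
wrist carrier [ 5.8120e-01 -2.2000e-03 -6.2712e+00  8.9400e-02]
top pad 0.58 [ 0.428 -0.172  0.002] [ 0.4284 -0.173  -4.6026  0.0355]
top pad 0.42 [ 0.424  0.007 -0.002] [4.048000e-01 7.280000e-02 1.783018e+02 7.035000e-01]
top carrier [ 5.8130e-01 -2.0000e-03 -6.1884e+00  1.6330e-01]
```

```bash
cat >> h.py <<'E'
def padtcp(x,y,yawd,z,dx=-.016):
    c,s=np.cos(np.radians(yawd)),np.sin(np.radians(yawd)); go(x+dx*c,y+dx*s,z,yawd)
E
python3 -c "
from h import *
padtcp(.4213,.1735,-4.2,.09)"
```

```text
shift 2.74 10.25 26.99 turn 3.9 or -176.1 (q6 -96)
```

>>> move_arm:
  series: "1 4 5 2 1;2 8 10 4 1;2.7 10.2 15 4 1;2.7 10.2 20 4 1;2.7 10.2 25 4 1;2.7 10.2 27 4 1;2.7 10.2 27 4 1;2.7 10.2 27 4 1"

```text
time_s: 4.35
position: [0.4065, 0.1741, 0.0907]
tool_rot: [[-0.997, 0.075, 0.002], [0.075, 0.997, 0.0], [-0.002, 0.0, -1.0]]
ft_force: [0.7, 0.6, 0.3]
grip_width: 0.0851
gripper_force: 0.0
```

```bash
python3 -c "
from fit import *
st()
px,*cm=cam('wrist'); cv2.imwrite('pics/w2.png',px)
q=fit_pad(px,cm,[.4213,.1735],0,-.07); print(show(q))
padtcp(q[0][0],q[0][1],np.degrees(q[0][2]),.026)"
```

```text
t 4.3 pos [0.4065 0.1741 0.0907] yaw 175.7 F [0.7 0.6 0.3] w 0.0851 gf 0.0 q [  8.  21. 103.  -0.  56. -78.]
[ 0.4213  0.1725 -4.4811  0.0335]
shift 0.13 -0.04 6.49 turn 0.2 or -179.8 (q6 -78)
```

View pics/w2.png

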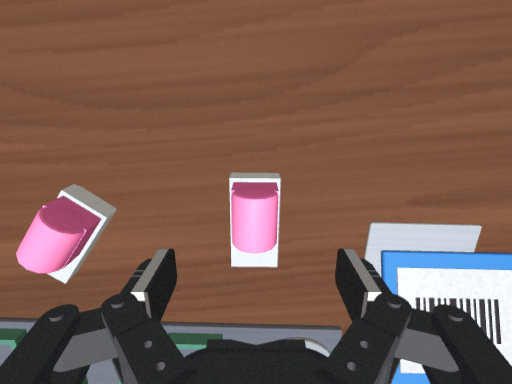

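The picture shows the pad at pixel (255,220), midway between the fingers, which are at (165,280) and (350,280). The next step is to descend and grip.

>>> move_arm:
  series: "0 0 3 0 1;0 0 6.5 0 1;0 0 6.5 0 1;0 0 6.5 0 0;0 0 6.5 0 -0.5;0 0 6.5 0 -0.8;0 0 6.5 0 -0.8;0 0 6.5 0 -0.8"
  force: 50

```text
time_s: 5.4
position: [0.4063, 0.174, 0.0258]
tool_rot: [[-0.997, 0.075, 0.002], [0.075, 0.997, 0.0], [-0.002, 0.0, -1.0]]
ft_force: [-1.3, -1.5, 8.7]
grip_width: 0.0329
gripper_force: 49.2
```

>>> move_arm:
  series: "0 0 0 0 -0.8;0 0 -2 0 -0.8;0 0 -5 0 -0.8;0 0 -8 0 -0.8;0 0 -8 0 -0.8"

```text
time_s: 6.02
position: [0.4066, 0.1741, 0.1064]
tool_rot: [[-0.997, 0.075, 0.004], [0.075, 0.997, 0.001], [-0.004, 0.001, -1.0]]
ft_force: [0.1, -0.7, -2.4]
grip_width: 0.0331
gripper_force: 50.9
```

```bash
python3 -c "
from fit import *
st()
px,*cm=cam('wrist'); cv2.imwrite('pics/w3.png',px)
o=observe()
for z in (.075,.08,.085):
  print(z,show(fit_pad(px,cm,[.4213,.1735],z,-.07)))
padtcp(.5921,.0974,-6.25,.11)"
```

```text
t 6.0 pos [0.4066 0.1741 0.1064] yaw 175.7 F [ 0.1 -0.7 -2.4] w 0.0331 gf 50.9 q [  8.  20. 102.  -0.  58. -78.]
0.075 [ 0.4252  0.1728 -5.9681  0.0946]
0.08 [ 0.4236  0.1737 -4.3767  0.0891]
0.085 [ 0.4233  0.1737 -4.1019  0.1075]
shift -17.55 -6.18 -0.47 turn 1.9 or -178.1 (q6 -78)
```

>>> move_arm:
  series: "-4 -1 -0.5 2 -0.8;-8 -2.5 -0.5 2 -0.8;-12 -4 -0.5 2 -0.8;-15 -5 -0.5 2 -0.8;-17 -6 -0.5 2 -0.8;-17.5 -6.2 -0.5 2 -0.8;-17.5 -6.2 -0.5 2 -0.8;-17.5 -6.2 -0.5 2 -0.8"

```text
time_s: 7.08
position: [0.5748, 0.0995, 0.1095]
tool_rot: [[-0.994, 0.109, -0.001], [0.109, 0.994, 0.0], [0.001, 0.0, -1.0]]
ft_force: [0.1, -0.5, -1.9]
grip_width: 0.0332
gripper_force: 50.8
```

```bash
python3 -c "
from fit import *
st()
px,*cm=cam('wrist'); cv2.imwrite('pics/w4.png',px)
zz=observe()['position'][2]-.0258
for y in (-.07,-.11): print(show(fit_pad(px,cm,[.5921,.0974],zz,y)))
print(show(fit_car(px,cm,[.5812,-.002,-.109])))
"
```

```text
t 7.1 pos [0.5748 0.0995 0.1095] yaw 173.7 F [ 0.1 -0.5 -1.9] w 0.0332 gf 50.8 q [ -2.  31.  79.   0.  69. -86.]
[ 0.5909  0.0984 -6.452   0.035 ]
[ 0.5908  0.0983 -6.6377  0.035 ]
[ 5.8120e-01 -1.9000e-03 -6.0337e+00  3.3760e-01]
```

View pics/w4.png

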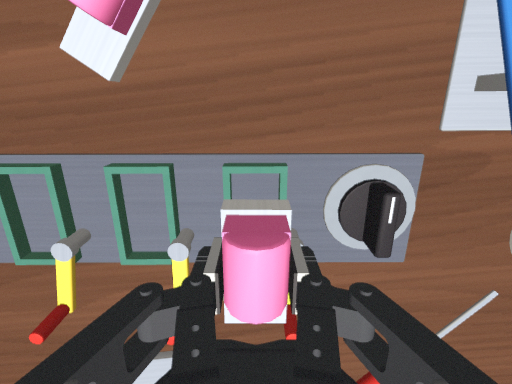

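The held pad is at (257,265), just above pocket 2, and is about 1 mm off. I'll correct that and lower it.

>>> move_arm:
  series: "-0.1 -0.07 2 0 -0.8;-0.1 -0.07 4 0 -0.8;-0.1 -0.07 5.5 0 -0.8;-0.1 -0.07 6.2 0 -0.8;-0.1 -0.07 6.6 0 -0.8;-0.1 -0.07 6.6 0 -0.8"

```text
time_s: 7.88
position: [0.5767, 0.0982, 0.044]
tool_rot: [[-0.994, 0.11, 0.0], [0.11, 0.994, -0.0], [-0.0, -0.0, -1.0]]
ft_force: [0.7, 0.5, -2.5]
grip_width: 0.0331
gripper_force: 50.9
```

>>> move_arm:
  series: "0 0 0.3 0 -0.8;0 0 0.6 0 -0.8;0 0 0.9 0 -0.8;0 0 0.95 0 -0.8;0 0 0.95 0 -0.8"

```text
time_s: 8.5
position: [0.5766, 0.0982, 0.0343]
tool_rot: [[-0.994, 0.11, 0.0], [0.11, 0.994, -0.0], [-0.0, 0.0, -1.0]]
ft_force: [0.2, -0.4, -2.4]
grip_width: 0.0334
gripper_force: 50.9
```

```bash
python3 -c "
from fit import *
st()
px,*cm=cam('wrist'); cv2.imwrite('pics/w5.png',px)
print(show(fit_pad(px,cm,[.5921,.0974],.008,-.11)))
"
```

```text
t 8.5 pos [0.5766 0.0982 0.0343] yaw 173.7 F [ 0.2 -0.4 -2.4] w 0.0334 gf 50.9 q [ -2.  37.  84.  -0.  59. -86.]
[ 0.5914  0.0971 -6.7156  0.2936]
```

>>> move_arm:
  series: "0 0 0.05 0 -0.4;0 0 0.05 0 0.2;0 0 0.05 0 0.4;0 0 0.05 0 0.4;0 0 -3 0 0.4;0 0 -7 0 0.4;0 0 -12 0 1;0 0 -12 0 1"

```text
time_s: 9.55
position: [0.5782, 0.0982, 0.1582]
tool_rot: [[-0.994, 0.11, 0.008], [0.11, 0.994, -0.0], [-0.008, 0.001, -1.0]]
ft_force: [0.5, 0.3, 0.4]
grip_width: 0.0858
gripper_force: 0.0
```

```bash
python3 -c "
from fit import *
st()
px,*cm=cam('wrist'); cv2.imwrite('pics/w6.png',px)
print(show(fit_pad(px,cm,[.5921,.0974],.008,-.11)))
print(show(fit_car(px,cm,[.5812,-.002,-.109])))
q=fit_pad(px,cm,[.423,.0107],0,-.71);print(show(q))
padtcp(q[0][0],q[0][1],np.degrees(q[0][2]),.1)
"
```

```text
t 9.6 pos [0.5782 0.0982 0.1582] yaw 173.7 F [0.5 0.3 0.4] w 0.0858 gf 0.0 q [ -2.  29.  75.   0.  75. -86.]
[ 0.5918  0.097  -6.4907  0.0706]
[ 5.8140e-01 -2.1000e-03 -6.3084e+00  1.7240e-01]
[ 4.21500e-01  9.70000e-03 -4.02246e+01  1.15600e-01]
shift 15.84 -9.62 5.52 turn 33.9 or -146.1 (q6 -86)
```

>>> move_arm:
  series: "5 -3 0 9 1;10 -6 1 18 1;15 -9 3 27 1;15.8 -9.6 5.5 34 1;15.8 -9.6 5.5 34 1;15.8 -9.6 5.5 34 1"

```text
time_s: 10.35
position: [0.4098, 0.0202, 0.0996]
tool_rot: [[-0.764, 0.645, 0.0], [0.645, 0.764, -0.0], [-0.0, 0.0, -1.0]]
ft_force: [0.4, -0.6, -0.4]
grip_width: 0.0855
gripper_force: 0.0
```

```bash
python3 -c "
from fit import *
st()
px,*cm=cam('wrist'); cv2.imwrite('pics/w7.png',px)
q=fit_pad(px,cm,[.423,.0107],0,-.71);print(show(q))
padtcp(q[0][0],q[0][1],np.degrees(q[0][2]),.027)
"
```

```text
t 10.3 pos [0.4098 0.0202 0.0996] yaw 139.8 F [ 0.4 -0.6 -0.4] w 0.0855 gf 0.0 q [-14.  18. 107.   0.  55. -64.]
[ 4.22800e-01  1.08000e-02 -4.10139e+01  2.49300e-01]
shift 0.02 0.13 7.27 turn 0.8 or -179.2 (q6 -64)
```

>>> move_arm:
  series: "0 0.1 3 1 1;0 0.1 6 1 1;0 0.1 7.3 1 1;0 0.1 7.3 1 0;0 0.1 7.3 1 -0.5;0 0.1 7.3 1 -0.8;0 0.1 7.3 1 -0.8;0 0.1 7.3 1 -0.8"
  force: 50

```text
time_s: 11.4
position: [0.4103, 0.0209, 0.0272]
tool_rot: [[-0.751, 0.66, 0.002], [0.66, 0.751, -0.0], [-0.002, 0.001, -1.0]]
ft_force: [0.0, 1.0, 5.1]
grip_width: 0.0331
gripper_force: 49.4
```

>>> move_arm:
  series: "0 0 0 0 -0.8;0 0 -2 0 -0.8;0 0 -5 0 -0.8;0 0 -8.4 0 -0.8;0 0 -8.4 0 -0.8"

```text
time_s: 12.02
position: [0.4105, 0.0208, 0.112]
tool_rot: [[-0.751, 0.66, 0.005], [0.66, 0.751, -0.001], [-0.004, 0.002, -1.0]]
ft_force: [-0.4, 0.6, -4.0]
grip_width: 0.0329
gripper_force: 51.3
```

```bash
python3 -c "
from fit import *
st()
padtcp(.5812,-.002,-6.25,.11)"
```

```text
t 12.0 pos [0.4105 0.0208 0.112 ] yaw 138.7 F [-0.4  0.6 -4. ] w 0.0329 gf 51.3 q [-14.  16. 106.   0.  57. -62.]
shift -13.01 8.64 0.28 turn -35.0 or 145.0 (q6 -62)
```

>>> move_arm:
  series: "-4 2 0 -9 -0.8;-8 5 0 -18 -0.8;-11 7.5 0 -27 -0.8;-13 8.6 0 -35 -0.8;-13 8.6 0 -35 -0.8;-13 8.6 0 -35 -0.8;-13 8.6 0 -35 -0.8"

```text
time_s: 12.9
position: [0.5632, -0.0001, 0.1101]
tool_rot: [[-0.994, 0.111, -0.001], [0.111, 0.994, 0.0], [0.001, 0.0, -1.0]]
ft_force: [-0.4, 0.3, -4.2]
grip_width: 0.0334
gripper_force: 51.1
```

```bash
python3 -c "
from fit import *
st()
px,*cm=cam('wrist'); cv2.imwrite('pics/w8.png',px)
zz=observe()['position'][2]-.0272
print(show(fit_pad(px,cm,[.5812,-.002],zz,-.1)))
print(show(fit_car(px,cm,[.5812,-.002,-.109])))
"
```

```text
t 12.9 pos [ 5.632e-01 -1.000e-04  1.101e-01] yaw 173.6 F [-0.4  0.3 -4.2] w 0.0334 gf 51.1 q [-12.  30.  83.  -0.  68. -96.]
[ 5.8040e-01 -1.4000e-03 -6.4113e+00  2.6100e-02]
[ 5.8120e-01 -2.1000e-03 -6.2267e+00  6.3780e-01]
```

>>> move_arm:
  series: "-0.1 -0.06 2 0 -0.8;-0.1 -0.06 4 0 -0.8;-0.1 -0.06 5.5 0 -0.8;-0.1 -0.06 6.2 0 -0.8;-0.1 -0.06 6.6 0 -0.8;-0.1 -0.06 6.9 0 -0.8;-0.1 -0.06 7.2 0 -0.8;-0.1 -0.06 7.4 0 -0.8"

```text
time_s: 13.95
position: [0.5651, -0.001, 0.0364]
tool_rot: [[-0.994, 0.11, 0.0], [0.11, 0.994, -0.0], [-0.0, -0.0, -1.0]]
ft_force: [0.4, -1.7, -2.8]
grip_width: 0.0327
gripper_force: 51.2
```

>>> move_arm:
  series: "0 0 0 0 -0.8;0 0 0.05 0 -0.8"

```text
time_s: 14.2
position: [0.5651, -0.001, 0.036]
tool_rot: [[-0.994, 0.11, 0.0], [0.11, 0.994, -0.0], [-0.0, -0.0, -1.0]]
ft_force: [0.1, -1.1, -3.5]
grip_width: 0.0327
gripper_force: 51.2
```

>>> move_arm:
  series: "0 0 0.05 0 -0.4;0 0 0.05 0 0.2;0 0 0.05 0 0.4;0 0 0.05 0 0.4;0 0 -3 0 0.4;0 0 -7 0 0.4;0 0 -12 0 1;0 0 -12 0 1"

```text
time_s: 15.2
position: [0.5666, -0.0013, 0.1597]
tool_rot: [[-0.994, 0.11, 0.008], [0.11, 0.994, -0.002], [-0.008, -0.001, -1.0]]
ft_force: [0.4, 0.3, 0.2]
grip_width: 0.0857
gripper_force: 0.0
```

```bash
python3 -c "
from fit import *
st()
px,*cm=cam('wrist'); cv2.imwrite('pics/w9.png',px)
print(show(fit_pad(px,cm,[.5812,-.002],.008,-.11)))
print(show(fit_pad(px,cm,[.5921,.0974],.008,-.11)))
print(show(fit_car(px,cm,[.5812,-.002,-.109])))
print([np.round(d['point'],3) for d in spotter.mark_of('pad_a','wrist')])
q=fit_pad(px,cm,[.4285,-.1735],0,-.09);print(show(q))
padtcp(.4285,-.1735,-4.9,.1)
"
```

```text
t 15.2 pos [ 0.5666 -0.0013  0.1597] yaw 173.7 F [0.4 0.3 0.2] w 0.0857 gf 0.0 q [-12.  27.  79.   0.  74. -96.]
[ 5.8100e-01 -2.0000e-03 -6.2716e+00  5.7400e-02]
[ 0.5918  0.0977 -5.6054  0.1027]
[ 5.8130e-01 -1.9000e-03 -6.2863e+00  3.7390e-01]
[array([0.589, 0.093, 0.011]), array([ 0.43 , -0.177,  0.002]), array([ 0.577, -0.001,  0.011])]
[ 0.4285 -0.173  -1.968   0.113 ]
shift 13.25 -18.68 5.58 turn -1.4 or 178.6 (q6 -96)
```

>>> move_arm:
  series: "3 -4 0 0 1;6 -8 0 0 1;9 -12 1 0 1;12 -16 3 -1 1;13.2 -18.7 5 -1 1;13.2 -18.7 5.6 -1 1;13.2 -18.7 5.6 -1 1"

```text
time_s: 16.18
position: [0.4131, -0.1718, 0.0991]
tool_rot: [[-0.996, 0.093, -0.001], [0.093, 0.996, 0.001], [0.002, 0.001, -1.0]]
ft_force: [0.1, 0.4, 0.2]
grip_width: 0.0856
gripper_force: 0.0
```

```bash
python3 -c "
from fit import *
st()
px,*cm=cam('wrist'); cv2.imwrite('pics/w10.png',px)
q=fit_pad(px,cm,[.4285,-.1735],0,-.09);print(show(q))
padtcp(q[0][0],q[0][1],np.degrees(q[0][2]),.0275)
"
```

```text
t 16.2 pos [ 0.4131 -0.1718  0.0991] yaw 174.7 F [0.1 0.4 0.2] w 0.0856 gf 0.0 q [ -38.   21.  102.    0.   58. -122.]
[ 0.4286 -0.1721 -2.3773  0.2642]
shift 0.08 0.02 7.21 turn -2.9 or 177.1 (q6 -123)
```

View pics/w10.png

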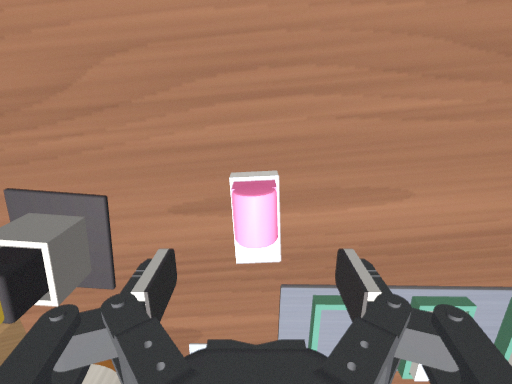

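The picture shows the pad centred at (256,217), turned about 3° from the tool as the fit says. I'll grip it.

>>> move_arm:
  series: "0.1 0 3 -3 1;0.1 0 6 -3 1;0.1 0 7.2 -3 1;0.1 0 7.2 -3 0;0.1 0 7.2 -3 -0.5;0.1 0 7.2 -3 -0.8;0.1 0 7.2 -3 -0.8;0.1 0 7.2 -3 -0.8"
  force: 50

```text
time_s: 17.23
position: [0.4126, -0.1724, 0.0288]
tool_rot: [[-0.999, 0.04, 0.002], [0.04, 0.999, -0.001], [-0.002, -0.001, -1.0]]
ft_force: [-0.6, 2.3, 6.2]
grip_width: 0.0329
gripper_force: 50.3
```

>>> move_arm:
  series: "0 0 0 0 -0.8;0 0 -2 0 -0.8;0 0 -5 0 -0.8;0 0 -8.3 0 -0.8;0 0 -8.3 0 -0.8"

```text
time_s: 17.85
position: [0.413, -0.1728, 0.1127]
tool_rot: [[-0.999, 0.04, 0.004], [0.04, 0.999, -0.003], [-0.004, -0.003, -1.0]]
ft_force: [0.6, -0.4, -3.8]
grip_width: 0.0331
gripper_force: 50.8
```

```bash
python3 -c "
from fit import *
st()
padtcp(.5704,-.1014,-6.25,.11)"
```

```text
t 17.9 pos [ 0.413  -0.1728  0.1127] yaw 177.7 F [ 0.6 -0.4 -3.8] w 0.0331 gf 50.8 q [ -38.   20.  101.   -0.   59. -126.]
shift -13.85 7.88 0.30 turn 3.9 or -176.1 (q6 -126)
```

>>> move_arm:
  series: "-4 2 0 2 -0.8;-8 4 0 4 -0.8;-11 6 0 4 -0.8;-13.8 7.9 0 4 -0.8;-13.8 7.9 0 4 -0.8;-13.8 7.9 0 4 -0.8;-13.8 7.9 0 4 -0.8"

```text
time_s: 18.73
position: [0.5525, -0.0994, 0.1105]
tool_rot: [[-0.994, 0.111, -0.001], [0.111, 0.994, 0.0], [0.001, 0.0, -1.0]]
ft_force: [0.3, 0.7, -2.2]
grip_width: 0.0328
gripper_force: 50.7
```

```bash
python3 -c "
from fit import *
st()
px,*cm=cam('wrist'); cv2.imwrite('pics/w11.png',px)
zz=observe()['position'][2]-.028
print(show(fit_pad(px,cm,[.5704,-.1014],zz,-.1)))
print(show(fit_car(px,cm,[.5812,-.002,-.109])))
"
```

```text
t 18.7 pos [ 0.5525 -0.0994  0.1105] yaw 173.6 F [ 0.3  0.7 -2.2] w 0.0328 gf 50.7 q [ -22.   30.   83.   -0.   68. -106.]
[ 0.5685 -0.1005 -6.341   0.0281]
[ 5.8120e-01 -1.6000e-03 -6.2345e+00  1.1260e+00]
```

>>> move_arm:
  series: "-0.2 -0.05 2 0 -0.8;-0.2 -0.05 4 0 -0.8;-0.2 -0.05 5.5 0 -0.8;-0.2 -0.05 6.2 0 -0.8;-0.2 -0.05 6.6 0 -0.8;-0.2 -0.05 6.9 0 -0.8;-0.2 -0.05 7.2 0 -0.8;-0.2 -0.05 7.4 0 -0.8"

```text
time_s: 19.77
position: [0.5553, -0.0996, 0.0369]
tool_rot: [[-0.994, 0.11, 0.0], [0.11, 0.994, -0.0], [-0.0, -0.0, -1.0]]
ft_force: [-3.2, 1.0, 6.5]
grip_width: 0.0327
gripper_force: 52.1
```

>>> move_arm:
  series: "0 0 0 0 -0.8;0 0 0.05 0 -0.8"

```text
time_s: 20.02
position: [0.5553, -0.0996, 0.0369]
tool_rot: [[-0.994, 0.11, 0.0], [0.11, 0.994, -0.0], [-0.0, -0.0, -1.0]]
ft_force: [-2.9, 1.0, 8.3]
grip_width: 0.0329
gripper_force: 52.0
```

>>> move_arm:
  series: "0 0 0 0 -0.4;0 0 0 0 0.2;0 0 0 0 0.4;0 0 0 0 0.4;1 0 -3 0 0.4;3 0 -8 0 0.4;7 2 -14 0 0;10 4 -17 0 0"

```text
time_s: 21.02
position: [0.4596, -0.0487, 0.2081]
tool_rot: [[-0.994, 0.111, 0.002], [0.111, 0.994, -0.001], [-0.002, -0.0, -1.0]]
ft_force: [0.3, -0.3, 0.6]
grip_width: 0.0427
gripper_force: 0.0
```

>>> move_arm:
  series: "0 2 0 0 0;0 4 0 0 0;0 4 0 0 -0.5"

```text
time_s: 21.4
position: [0.4646, -0.0084, 0.2064]
tool_rot: [[-0.994, 0.108, 0.0], [0.108, 0.994, -0.0], [-0.0, -0.0, -1.0]]
ft_force: [-0.8, -0.2, -0.9]
grip_width: 0.0258
gripper_force: 0.0
```

```bash
cat >> fit.py <<'E'
CX,CY,CT=.5812,-.002,np.radians(-6.25)
def car(k,x,y): return place(np.array([[x,y+(k-1)*100,0]])/1000.,[CX,CY,CT])[0][:2]
PIN=[np.c_[60+6*np.cos(b),6*np.sin(b),np.full(13,z)]/1000. for b in [np.linspace(0,2*np.pi,13)] for z in (40,76)]
PIN=np.vstack(PIN)
def levers(px,cm):
    H,Sa,V=cv2.split(cv2.cvtColor(px,cv2.COLOR_BGR2HSV)); red=(((H<8)|(H>172))&(Sa>150)&(V>80)).astype(np.uint8)*255
    out=[]
    for k in range(3):
        x,y=car(k,23,34); best=None
        for th in np.arange(-.1,1.7,.02):
            p=[x,y,CT-th]; r=roi_of([PIN],p,cm,3)
            if r[2]-r[0]<4 or r[3]-r[1]<4: continue
            m=mask([PIN],p,cm,r)/255.; e=(m*red[r[1]:r[3],r[0]:r[2]]/255.).sum()/m.sum()
            if best is None or e>best[1]: best=(th,e)
        if best is None: continue
        c=place(np.array([[.06,0,.076]]),[x,y,CT-best[0]])[0]; out.append((round(best[0],2),round(best[1],2),np.round(c,3).tolist()))
    return out
E
python3 -c "
from fit import *
st()
px,*cm=cam('wrist'); cv2.imwrite('pics/w12.png',px)
for k in range(3):
  x,y=car(k,0,0); print(np.round([x,y],4),show(fit_pad(px,cm,[x,y],.008,-.11)))
print(levers(px,cm)); print([(round(d['score'],2),np.round(d['point'],3)) for d in spotter.mark_of('lever_0_pin','wrist')])
px,*cm=cam('top'); print(levers(px,cm))
"
```

```text
t 21.4 pos [ 0.4646 -0.0084  0.2064] yaw 173.8 F [-0.8 -0.2 -0.9] w 0.0258 gf 0.0 q [-16.  15.  90.   0.  76. -99.]
[ 0.5703 -0.1014] [  0.568   -0.111  -30.0672   0.5076]
[ 0.5812 -0.002 ] [ 5.8160e-01 -4.9000e-03 -7.1416e+00  6.2160e-01]
[0.5921 0.0974] [ 0.5922  0.0983 -6.3819  0.4538]
[(np.float64(-0.1), np.float64(0.0), [0.657, -0.071, 0.076]), (np.float64(0.12), np.float64(0.02), [0.666, 0.016, 0.076]), (np.float64(0.06), np.float64(0.19), [0.678, 0.119, 0.076])]
[(0.32, array([0.679, 0.119, 0.072]))]
[(np.float64(0.2), np.float64(0.79), [0.654, -0.088, 0.076]), (np.float64(0.04), np.float64(0.57), [0.667, 0.02, 0.076]), (np.float64(0.02), np.float64(0.81), [0.678, 0.121, 0.076])]
```

View pics/w12.png

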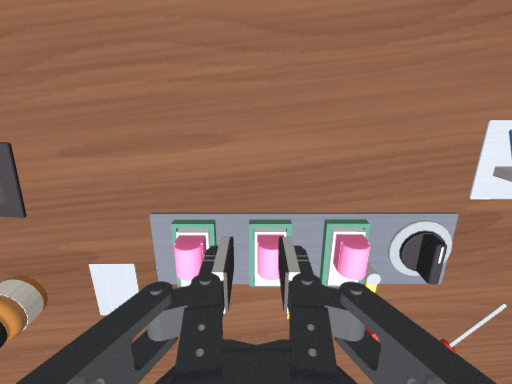

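All three pads sit in their pockets (pink at (190,258), (268,258) and (353,258)). Next are the levers, starting with lever 0.

```bash
cat >> fit.py <<'E'
def arc(k,th0,th1=1.6,n=8,yaw=None):
    """tool-frame shifts from pin at th0 to th1 (tool yaw deg)"""
    o=observe(); R=np.array(o['tool_rot']); f=lambda th:np.r_[.06*np.array([np.cos(CT-th),np.sin(CT-th)]),0]
    for th in np.linspace(th0,th1,n+1)[1:]: print('%.2f %.2f'%tuple((R.T@(f(th)-f(th0))*100)[:2]),end='; ')
    print()
E
python3 -c "
from fit import *
go(.654,-.088,.048,-6.25); arc(0,.2); arc(1,.04); arc(2,.02)"
```

```text
shift -19.68 -5.70 15.81 turn -0.1 or 179.9 (q6 -99)
0.30 -1.01; 0.76 -1.95; 1.39 -2.79; 2.15 -3.51; 3.02 -4.09; 3.98 -4.51; 5.00 -4.75; 6.05 -4.81; 
0.16 -1.16; 0.54 -2.26; 1.12 -3.27; 1.90 -4.15; 2.82 -4.86; 3.87 -5.38; 5.00 -5.68; 6.16 -5.77; 
0.14 -1.17; 0.50 -2.30; 1.08 -3.33; 1.86 -4.23; 2.79 -4.96; 3.85 -5.49; 4.99 -5.80; 6.17 -5.89;
```

>>> move_arm:
  series: "-5 -1.5 3 0 0;-10 -3 6 0 0;-15 -4.5 8 0 0;-19.7 -5.7 8 0 0;-19.7 -5.7 8 0 0;-19.7 -5.7 8 0 0;-19.7 -5.7 12 0 0;-19.7 -5.7 15.8 0 0"

```text
time_s: 22.55
position: [0.6534, -0.0873, 0.0482]
tool_rot: [[-0.994, 0.11, 0.001], [0.11, 0.994, -0.0], [-0.001, -0.0, -1.0]]
ft_force: [1.0, 0.3, -0.1]
grip_width: 0.0429
gripper_force: 0.0
```

>>> move_arm:
  series: "0 0 0 0 -0.3;0 0 0 0 -0.8;0 0 0 0 -0.9;0 0 0 0 -0.9;0 0 0 0 -0.9"
  force: 25

```text
time_s: 23.18
position: [0.6548, -0.0877, 0.0503]
tool_rot: [[-0.994, 0.11, 0.003], [0.11, 0.994, -0.001], [-0.003, -0.001, -1.0]]
ft_force: [-2.0, 0.5, 7.5]
grip_width: 0.0108
gripper_force: 26.2
```

```bash
python3 -c "
from fit import *
st(); p=observe()['position'][:2]; v=p-car(0,23,34); print(np.linalg.norm(v), CT-np.arctan2(v[1],v[0]))"
```

```text
t 23.2 pos [ 0.6548 -0.0877  0.0503] yaw 173.7 F [-2.   0.5  7.5] w 0.0108 gf 26.2 q [ -18.   42.   69.   -0.   69. -102.]
0.06056419243780582 0.1853312733318272
```

>>> move_arm:
  series: "0.3 -1.0 -0.3 0 -0.9;0.76 -1.95 -0.3 0 -0.9;1.4 -2.8 -0.3 0 -0.9;2.15 -3.5 -0.3 0 -0.9;3.0 -4.1 -0.3 0 -0.9;4.0 -4.5 -0.3 0 -0.9;5.0 -4.75 -0.3 0 -0.9;6.05 -4.8 -0.3 0 -0.9"

```text
time_s: 24.18
position: [0.5882, -0.1298, 0.0515]
tool_rot: [[-0.994, 0.11, 0.001], [0.11, 0.994, -0.002], [-0.001, -0.002, -1.0]]
ft_force: [4.0, -6.6, -8.9]
grip_width: 0.011
gripper_force: 24.6
```

>>> move_arm:
  series: "0 0 0 0 -0.9;0.1 0 0 0 -0.9;0.1 0 0 0 -0.9"

```text
time_s: 24.55
position: [0.5868, -0.1297, 0.0514]
tool_rot: [[-0.994, 0.11, -0.001], [0.11, 0.994, -0.002], [0.001, -0.002, -1.0]]
ft_force: [-0.7, -7.5, -7.5]
grip_width: 0.0112
gripper_force: 24.8
```

```bash
python3 -c "
from fit import *
st(); p=observe()['position'][:2]; v=p-car(0,23,34); print(np.linalg.norm(v), CT-np.arctan2(v[1],v[0]))
px,*cm=cam('top'); print(levers(px,cm))"
```

```text
t 24.6 pos [ 0.5868 -0.1297  0.0514] yaw 173.7 F [-0.7 -7.5 -7.5] w 0.0112 gf 24.8 q [ -24.   37.   80.   -0.   63. -107.]
0.0604131493114736 1.6294721181970764
[(np.float64(-0.1), np.float64(0.0), [0.657, -0.071, 0.076]), (np.float64(0.04), np.float64(0.57), [0.667, 0.02, 0.076]), (np.float64(0.02), np.float64(0.81), [0.678, 0.121, 0.076])]
```

>>> move_arm:
  series: "0 0 0 0 -0.6;0 0 0 0 -0.5;0 0 -3 0 -0.5;0 0 -7 0 -0.5;-2 5 -8 0 -0.2;-4 10 -8 0 0;-6.3 15.8 -8 0 0;-6.3 15.8 -8 0 0"

```text
time_s: 25.6
position: [0.6685, 0.0259, 0.1314]
tool_rot: [[-0.995, 0.105, 0.001], [0.105, 0.995, 0.0], [-0.001, 0.001, -1.0]]
ft_force: [-0.2, -0.9, 0.2]
grip_width: 0.0426
gripper_force: 0.0
```

```bash
python3 -c "
from fit import *
st(); go(.667,.020,.053,-6.25)
px,*cm=cam('top'); print(levers(px,cm))"
```

```text
t 25.6 pos [0.6685 0.0259 0.1314] yaw 174.0 F [-0.2 -0.9  0.2] w 0.0426 gf 0.0 q [ -8.  38.  62.   0.  80. -92.]
shift 0.10 -0.61 7.84 turn 0.2 or -179.8 (q6 -92)
[(np.float64(1.54), np.float64(0.4), [0.592, -0.13, 0.076]), (np.float64(-0.1), np.float64(0.0), [0.668, 0.029, 0.076]), (np.float64(-0.1), np.float64(0.0), [0.679, 0.128, 0.076])]
```

Lever 0 reads about 1.54. Lever 1 is next.

>>> move_arm:
  series: "0.1 -0.6 0 0 0;0.1 -0.6 4 0 0;0.1 -0.6 7.7 0 0;0.1 -0.6 7.7 0 -0.4;0.1 -0.6 7.7 0 -0.8;0.1 -0.6 7.7 0 -0.9;0.1 -0.6 7.7 0 -0.9;0.1 -0.6 7.7 0 -0.9"
  force: 25

```text
time_s: 26.65
position: [0.6667, 0.0156, 0.0557]
tool_rot: [[-0.994, 0.11, 0.002], [0.11, 0.994, -0.001], [-0.002, -0.0, -1.0]]
ft_force: [-1.4, -1.7, 5.9]
grip_width: 0.0111
gripper_force: 26.0
```

```bash
python3 -c "
from fit import *
st(); p=observe()['position'][:2]; v=p-car(1,23,34); th=CT-np.arctan2(v[1],v[0]); print(np.linalg.norm(v),th); arc(1,th)"
```

```text
t 26.6 pos [0.6667 0.0156 0.0557] yaw 173.7 F [-1.4 -1.7  5.9] w 0.0111 gf 26.0 q [ -9.  42.  68.  -0.  70. -92.]
0.06046356105469442 0.11964671269745454
0.23 -1.08; 0.66 -2.11; 1.27 -3.03; 2.04 -3.83; 2.94 -4.48; 3.95 -4.94; 5.02 -5.22; 6.13 -5.29;
```

>>> move_arm:
  series: "0.23 -1.08 0 0 -0.9;0.66 -2.1 0 0 -0.9;1.27 -3.03 0 0 -0.9;2.04 -3.83 0 0 -0.9;2.94 -4.48 0 0 -0.9;3.95 -4.94 0 0 -0.9;5.02 -5.22 0 0 -0.9;6.15 -5.29 0 0 -0.9"

```text
time_s: 27.65
position: [0.6, -0.0307, 0.0553]
tool_rot: [[-0.994, 0.11, 0.004], [0.11, 0.994, -0.001], [-0.004, -0.001, -1.0]]
ft_force: [3.1, -0.1, 4.2]
grip_width: 0.0108
gripper_force: 26.1
```

>>> move_arm:
  series: "0 0 0 0 -0.9;0.1 0 0 0 -0.9;0.1 0 0 0 -0.9"

```text
time_s: 28.02
position: [0.5986, -0.0306, 0.0553]
tool_rot: [[-0.994, 0.11, 0.002], [0.11, 0.994, -0.001], [-0.002, -0.001, -1.0]]
ft_force: [-0.0, -2.0, 6.6]
grip_width: 0.0109
gripper_force: 26.4
```

>>> move_arm:
  series: "0 0 0 0 -0.6;0 0 0 0 -0.5;0 0 -3 0 -0.5;0 0 -7 0 -0.5;-2 5 -8 0 -0.2;-4 10 -8 0 0;-6.3 15.5 -8 0 0;-6.3 15.5 -8 0 0"

```text
time_s: 29.02
position: [0.6782, 0.1209, 0.1331]
tool_rot: [[-0.994, 0.105, -0.001], [0.105, 0.994, 0.001], [0.001, 0.0, -1.0]]
ft_force: [-0.3, -0.4, 1.0]
grip_width: 0.0427
gripper_force: 0.0
```

```bash
python3 -c "
from fit import *
st(); go(.678,.120,.056,-6.25)
px,*cm=cam('top'); print(levers(px,cm))"
```

```text
t 29.0 pos [0.6782 0.1209 0.1331] yaw 173.9 F [-0.3 -0.4  1. ] w 0.0427 gf 0.0 q [  0.  40.  58.   0.  82. -84.]
shift 0.00 -0.10 7.71 turn 0.2 or -179.8 (q6 -84)
[(np.float64(1.54), np.float64(0.48), [0.592, -0.13, 0.076]), (np.float64(1.56), np.float64(0.61), [0.602, -0.03, 0.076]), (np.float64(0.12), np.float64(0.08), [0.677, 0.115, 0.076])]
```

>>> move_arm:
  series: "0 -0.1 4 0 0;0 -0.1 7.7 0 0;0 -0.1 7.7 0 -0.4;0 -0.1 7.7 0 -0.8;0 -0.1 7.7 0 -0.9;0 -0.1 7.7 0 -0.9;0 -0.1 7.7 0 -0.9"
  force: 25

```text
time_s: 29.95
position: [0.6783, 0.1161, 0.0586]
tool_rot: [[-0.994, 0.11, 0.002], [0.11, 0.994, -0.0], [-0.002, -0.0, -1.0]]
ft_force: [-0.8, -2.1, 5.2]
grip_width: 0.0109
gripper_force: 25.5
```

```bash
python3 -c "
from fit import *
st(); p=observe()['position'][:2]; v=p-car(2,23,34); th=CT-np.arctan2(v[1],v[0]); print(np.linalg.norm(v),th); arc(2,th)"
```

```text
t 29.9 pos [0.6783 0.1161 0.0586] yaw 173.7 F [-0.8 -2.1  5.2] w 0.0109 gf 25.5 q [ -0.  44.  63.  -0.  73. -84.]
0.06091103080420298 0.09852396294926928
0.21 -1.10; 0.63 -2.15; 1.23 -3.10; 2.00 -3.92; 2.91 -4.58; 3.93 -5.06; 5.02 -5.34; 6.14 -5.41;
```

>>> move_arm:
  series: "0.21 -1.1 0 0 -0.9;0.63 -2.15 0 0 -0.9;1.23 -3.1 0 0 -0.9;2.0 -3.92 0 0 -0.9;2.91 -4.58 0 0 -0.9;3.93 -5.06 0 0 -0.9;5.02 -5.34 0 0 -0.9;6.15 -5.4 0 0 -0.9"

```text
time_s: 30.95
position: [0.6112, 0.0686, 0.0583]
tool_rot: [[-0.994, 0.11, 0.003], [0.11, 0.994, -0.001], [-0.003, -0.0, -1.0]]
ft_force: [5.3, -1.2, 4.7]
grip_width: 0.0108
gripper_force: 25.8
```

>>> move_arm:
  series: "0 0 0 0 -0.9;0.1 0 0 0 -0.9;0.1 0 0 0 -0.9"

```text
time_s: 31.32
position: [0.6097, 0.0688, 0.0583]
tool_rot: [[-0.994, 0.11, 0.001], [0.11, 0.994, -0.001], [-0.001, -0.001, -1.0]]
ft_force: [-0.7, -2.5, 7.3]
grip_width: 0.0109
gripper_force: 26.0
```

>>> move_arm:
  series: "0 0 0 0 -0.6;0 0 0 0 -0.5;0 0 -3 0 -0.5;0 0 -7 0 -0.5;3 3 -10 0 -0.5;8 6 -12 0 -0.5;10 8 -12 0 -0.5;10 8 -12 0 -0.5"

```text
time_s: 32.33
position: [0.5178, 0.1612, 0.1775]
tool_rot: [[-0.994, 0.108, -0.0], [0.108, 0.994, 0.0], [0.0, 0.0, -1.0]]
ft_force: [1.1, -0.9, 0.2]
grip_width: 0.0214
gripper_force: 0.0
```

```bash
python3 -c "
from fit import *
st()
px,*cm=cam('wrist'); cv2.imwrite('pics/w13.png',px)
for c in ('wrist','scene','top'): 
  px,*cm=cam(c); print(levers(px,cm)) if c=='top' else 0
  print(c,[(round(d['score'],2),np.round(d['point'],3)) for d in spotter.mark_of('clamp_knob_grip',c)])
"
```

```text
t 32.3 pos [0.5178 0.1612 0.1775] yaw 173.8 F [ 1.1 -0.9  0.2] w 0.0214 gf 0.0 q [  5.  24.  81.   0.  76. -79.]
wrist []
scene [(0.67, array([0.596, 0.2  , 0.045]))]
[(np.float64(1.54), np.float64(0.48), [0.592, -0.13, 0.076]), (np.float64(1.56), np.float64(0.61), [0.602, -0.03, 0.076]), (np.float64(1.58), np.float64(0.41), [0.612, 0.069, 0.076])]
top [(0.57, array([0.598, 0.203, 0.046]))]
```

View pics/w13.png

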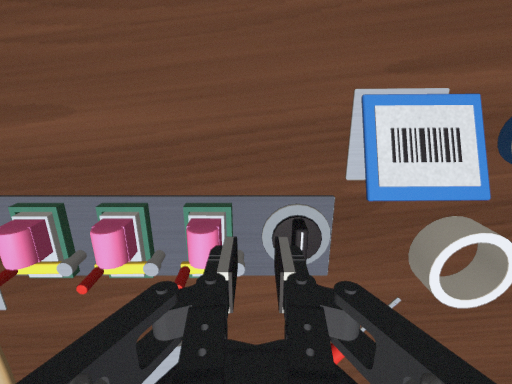

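All three levers lie shut across the ledges. The knob's ring centre is at about (297,234) and its bar lies along the carrier's x.

```bash
python3 -c "
from fit import *
px,*cm=cam('wrist'); H,Sa,V=cv2.split(cv2.cvtColor(px,cv2.COLOR_BGR2HSV))
print(toplane([[297,234]],.022,*cm))
m=((Sa<40)&(V>120)&(V<200)).astype(np.uint8); m[:200]=0;m[270:]=0;m[:,:258]=0;m[:,335:]=0
ys,xs=np.nonzero(m); (c,ax,an)=cv2.fitEllipse(cv2.convexHull(np.c_[xs,ys].astype(np.int32))); print(c,ax,toplane([c],.022,*cm))
go(.597,.2005,.10,-6.25)
"
```

```text
[[0.59166785 0.2010095 ]]
(297.0692443847656, 229.2564239501953) (73.83859252929688, 152.31410217285156) [[0.58551615 0.20148251]]
shift -7.26 4.94 7.70 turn -0.1 or 179.9 (q6 -79)
```

>>> move_arm:
  series: "3 4 0 0 -0.5;6 4 0 0 -0.5;6 4 0 0 -0.5;6 4 0 0 -0.5"

```text
time_s: 33.22
position: [0.4646, 0.2061, 0.1775]
tool_rot: [[-0.994, 0.111, 0.001], [0.111, 0.994, 0.0], [-0.001, 0.0, -1.0]]
ft_force: [0.1, -0.2, -0.4]
grip_width: 0.0214
gripper_force: 0.0
```

```bash
cat > knob.py <<'E'
from fit import *
b=np.linspace(0,2*np.pi,33)
DISC=np.vstack([np.c_[30*np.cos(b),30*np.sin(b),np.full(33,z)]/1000. for z in (10,22)]); BAR=box(-28.5,28.5,-7,7,22,52)
def knob(c,th=0):
    px,*cm=cam(c); V=px.max(2); dark=((V<75)*255).astype(np.uint8)
    cv2.imwrite('pics/knob.png',px)
    return show(fit([.599,.2005,CT-th],[([DISC,BAR],dark)],cm,roi_of([DISC,BAR],[.599,.2005,CT],cm,6)))
if __name__=='__main__':
    st(); print(knob('wrist'),knob('top')); print([(round(d['score'],2),np.round(d['point'],3)) for d in spotter.mark_of('clamp_knob_grip','wrist')])
    px=cv2.imread('pics/w13.png')
E
python3 knob.py; python3 -c "
from fit import *
px,*cm=cam('wrist'); cv2.imwrite('pics/k.png',cv2.resize(px[120:320,180:420],None,fx=3,fy=3))"
```

```text
t 33.2 pos [0.4646 0.2061 0.1775] yaw 173.7 F [ 0.1 -0.2 -0.4] w 0.0214 gf 0.0 q [ 11.  20.  86.  -0.  73. -73.]
[  0.5995   0.2055 -12.6594   0.3705] [ 0.5972  0.2016 -6.6208  8.1341]
[(0.72, array([0.6  , 0.2  , 0.048])), (0.45, array([ 0.51 ,  0.468, -0.001]))]
```

View pics/k.png

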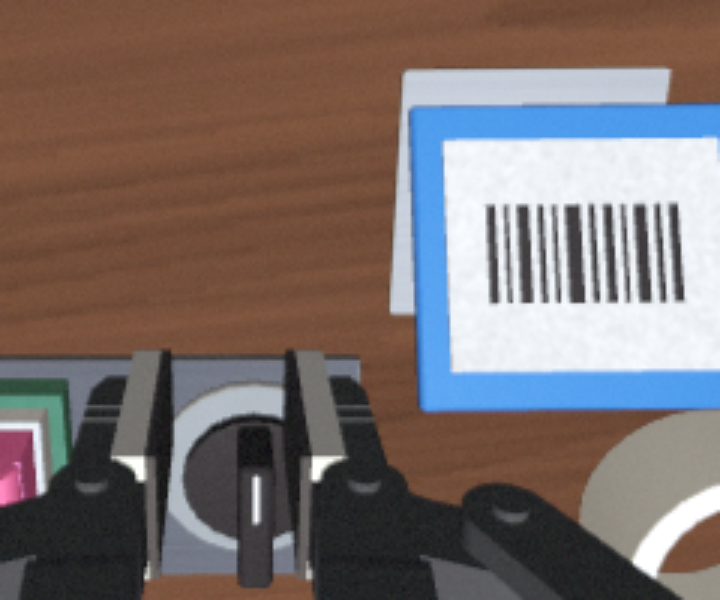

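The bar's top runs from about (254,460) to (254,583) in the crop, parallel to the tool.

```bash
python3 -c "
from fit import *
px,*cm=cam('wrist')
a=toplane([[264.7,273.3],[264.7,314.3]],.052,*cm); print(a,np.linalg.norm(a[0]-a[1]),a.mean(0))
c=toplane([[180+255/3,120+470/3]],.012,*cm);print(c)
go(*np.mean([a.mean(0),[.599,.2005]],0),.09,-6.25)"
```

```text
[[0.56579683 0.20561769]
 [0.62213058 0.199946  ]] 0.05661854458320856 [0.5939637  0.20278184]
[[0.59852064 0.20395524]]
shift -13.18 1.02 8.72 turn -0.1 or 179.9 (q6 -73)
```

>>> move_arm:
  series: "-4 0.5 4 0 0;-9 1 7 0 0;-13.1 1 8.7 0 0;-13.1 1 8.7 0 0;-13.1 1 8.7 0 0;-13.1 1 12 0 0;-13.1 1 14.4 0 0;-13.1 1 14.4 0 0"

```text
time_s: 34.48
position: [0.5937, 0.2021, 0.0329]
tool_rot: [[-0.994, 0.109, -0.003], [0.109, 0.994, -0.0], [0.002, -0.001, -1.0]]
ft_force: [0.1, -0.3, 0.7]
grip_width: 0.0427
gripper_force: 0.0
```

>>> move_arm:
  series: "0 0 0 0 -0.4;0 0 0 0 -0.9;0 0 0 0 -0.9;0 0 0 0 -0.9;0 0 0 0 -0.9"
  force: 60

```text
time_s: 35.1
position: [0.5956, 0.2021, 0.0352]
tool_rot: [[-0.994, 0.11, 0.002], [0.11, 0.994, 0.0], [-0.002, 0.001, -1.0]]
ft_force: [-1.8, -1.2, 6.3]
grip_width: 0.0127
gripper_force: 59.1
```

>>> move_arm:
  series: "0 0 0 10 -0.9;0 0 0 20 -0.9;0 0 0 30 -0.9;0 0 0 40 -0.9;0 0 0 50 -0.9;0 0 0 60 -0.9;0 0 0 70 -0.9;0 0 0 78 -0.9"

```text
time_s: 36.1
position: [0.5985, 0.2048, 0.0353]
tool_rot: [[-0.094, 0.996, 0.01], [0.996, 0.094, 0.006], [0.005, 0.011, -1.0]]
ft_force: [12.4, 15.1, -3.7]
grip_width: 0.0124
gripper_force: 58.5
```

>>> move_arm:
  series: "0 0 0 0 -0.9;0 0 0 3 -0.9;0 0 0 3 -0.9"

```text
time_s: 36.48
position: [0.5987, 0.2049, 0.0353]
tool_rot: [[-0.046, 0.999, 0.011], [0.999, 0.046, 0.006], [0.005, 0.011, -1.0]]
ft_force: [12.6, 15.7, -2.9]
grip_width: 0.0127
gripper_force: 58.5
```

```bash
python3 -c "
from h import *
st(); print(observe()['wrist_torque'])"
```

```text
t 36.5 pos [0.5987 0.2049 0.0353] yaw 92.6 F [12.6 15.7 -2.9] w 0.0127 gf 58.5 q [ 8. 40. 76.  0. 63.  5.]
[ 2.46132793 -1.93063709 -0.15540245]
```

>>> move_arm:
  series: "0 0 0 0 -0.6;0 0 0 0 -0.3;0 0 0 0 -0.2;0 0 -4 0 -0.2;0 0 -9 0 -0.2;0 0 -14 0 -0.2;0 0 -20 0 -0.2;0 0 -24 0 -0.2"

```text
time_s: 37.48
position: [0.595, 0.2018, 0.2766]
tool_rot: [[-0.047, 0.999, 0.003], [0.999, 0.047, 0.0], [0.0, 0.003, -1.0]]
ft_force: [-0.8, -0.1, -0.1]
grip_width: 0.0341
gripper_force: 0.0
```

```bash
python3 -c "
from h import *
st()
px,K,R,t=cam('scene'); cv2.imwrite('pics/s2.png',px)
for c in('scene','top'):
  cam(c)
  for th in ('ticket','scanner','scanner_stand'): print(c,th,[(round(d['score'],2),np.round(d['point'],3)) for d in spotter.mark_of(th,c)][:2])
px=cv2.resize(px[90:270,120:400],None,fx=2.8,fy=2.8,interpolation=cv2.INTER_CUBIC); cv2.imwrite('pics/s2c.png',px)
go(.40,-.34,.30,0)
"
```

```text
t 37.5 pos [0.595  0.2018 0.2766] yaw 92.7 F [-0.8 -0.1 -0.1] w 0.0341 gf 0.0 q [ 8. 29. 56. -0. 96.  5.]
scene ticket [(0.8, array([0.495, 0.319, 0.063])), (0.34, array([ 0.572, -0.495, -0.001]))]
scene scanner [(0.77, array([ 0.446, -0.357,  0.007]))]
scene scanner_stand [(0.57, array([ 0.441, -0.358, -0.002])), (0.3, array([ 0.444, -0.356,  0.006]))]
top ticket [(0.56, array([0.493, 0.321, 0.067]))]
top scanner [(0.48, array([ 0.441, -0.356,  0.006]))]
top scanner_stand [(0.98, array([ 0.441, -0.357,  0.002])), (0.73, array([ 0.604, -0.031,  0.076]))]
shift -53.21 -22.01 -2.73 turn -87.3 or 92.7 (q6 5)
```

View pics/s2c.png

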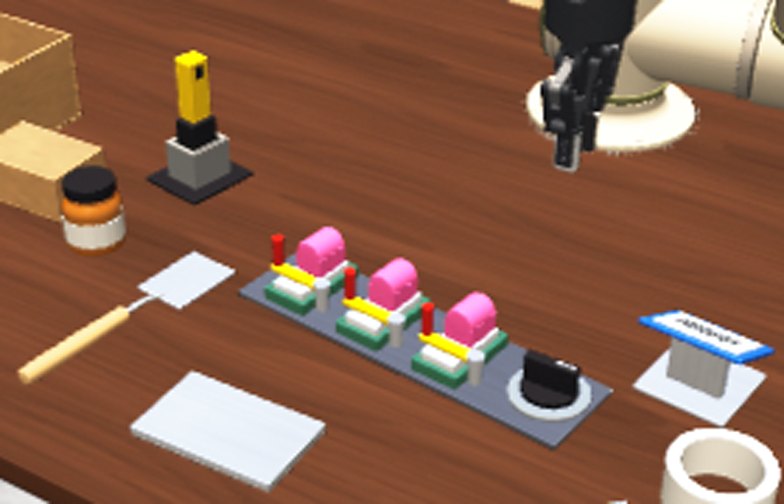

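The crop shows the levers shut, the knob at (545,385) turned crosswise, the scanner upright at (195,110), and the ticket at (705,333) facing away from this camera, towards the robot. I'll get the board's tilt from its corners in w13.

```bash
python3 -c "
from h import *
px=cv2.imread('pics/w13.png'); H,S,V=cv2.split(cv2.cvtColor(px,cv2.COLOR_BGR2HSV))
m=((H>95)&(H<120)&(S>120)&(V>80)).astype(np.uint8); m[:,:340]=0; m[:,492:]=0; m[:80]=0;m[215:]=0
c=max(cv2.findContours(m,cv2.RETR_EXTERNAL,cv2.CHAIN_APPROX_NONE)[0],key=cv2.contourArea); h=cv2.convexHull(c)
q=cv2.approxPolyDP(h,5,True)[:,0].astype(float); print(q.tolist())
T=np.array([[-.994,.108,0],[.108,.994,0],[0,0,-1]]); p=np.array([.5178,.1612,.1775])
A=np.array([[0,1,0],[-.947,0,-.3215],[-.3215,0,.947]]); R=A@T.T; C=p+T@[.084,0,-.142]; t=-R@C
K=np.array([[280.2,0,255.6],[0,280.2,193.7],[0,0,1.]])
# order by world: project to plane z=.066
w=toplane(q,.066,K,R,t); print(w.round(3).tolist()); cen=w.mean(0)
o=[int(np.argmin((np.sign(w-cen)@[a,b])*-1)) for a,b in((1,1),(1,-1),(-1,-1),(-1,1))]
obj=np.array([[.05,.055,0],[.05,-.055,0],[-.05,-.055,0],[-.05,.055,0]])
n,rv,tv,er=cv2.solvePnPGeneric(obj,q[o],K,None,flags=cv2.SOLVEPNP_IPPE)
for r,tt,e in zip(rv,tv,er):
    Rb=R.T@cv2.Rodrigues(r)[0]; print('c',(R.T@(tt.ravel()-t)).round(4),'x',Rb[:,0].round(3),'n',Rb[:,2].round(3),e)
print(spotter.mark_of('ticket','top')[:1])
"
```

```text
[[479.0, 94.0], [489.0, 199.0], [367.0, 199.0], [363.0, 95.0]]
[[0.451, 0.36], [0.549, 0.383], [0.537, 0.267], [0.441, 0.262]]
c [0.4926 0.3222 0.0573] x [ 0.901 -0.098  0.422] n [-0.422  0.029  0.906] [0.18761959]
c [0.4951 0.3121 0.0589] x [0.991 0.135 0.019] n [ 0.107 -0.852  0.513] [7.5226051]
[{'point': [0.4932, 0.321, 0.0666], 'score': 0.56}]
```

>>> move_arm:
  series: "-6 -2 -3 -10 0;-12 -5 -3 -20 0;-18 -8 -3 -30 0;-24 -11 -3 -40 0;-30 -14 -3 -50 0;-36 -17 -3 -60 0;-42 -21 -3 -70 0;-47 -25 -3 -80 0"

```text
time_s: 38.98
position: [0.4117, -0.2096, 0.3031]
tool_rot: [[-0.981, 0.194, -0.0], [0.194, 0.981, 0.0], [0.0, 0.0, -1.0]]
ft_force: [0.7, -0.1, 1.0]
grip_width: 0.0427
gripper_force: 0.0
```

>>> move_arm:
  series: "0 0 0 0 0;0 0 0 0 0;0 0 0 0 0"

```text
time_s: 39.35
position: [0.4132, -0.2072, 0.3033]
tool_rot: [[-0.98, 0.199, 0.0], [0.199, 0.98, 0.0], [0.0, 0.0, -1.0]]
ft_force: [0.1, -0.4, 0.2]
grip_width: 0.0428
gripper_force: 0.0
```

```bash
python3 -c "
from h import *
st()
px,*cm=cam('wrist'); cv2.imwrite('pics/w14.png',px)
for th in ('scanner','scanner_stand'): print(th,[(round(d['score'],2),np.round(d['point'],3)) for d in spotter.mark_of(th,'wrist')][:2])
"
```

```text
t 39.4 pos [ 0.4132 -0.2072  0.3033] yaw 168.5 F [ 0.1 -0.4  0.2] w 0.0428 gf 0.0 q [ -41.   10.   79.    0.   91. -120.]
scanner [(0.91, array([ 0.443, -0.359,  0.009]))]
scanner_stand [(0.65, array([ 0.443, -0.359,  0.002]))]
```

View pics/w14.png

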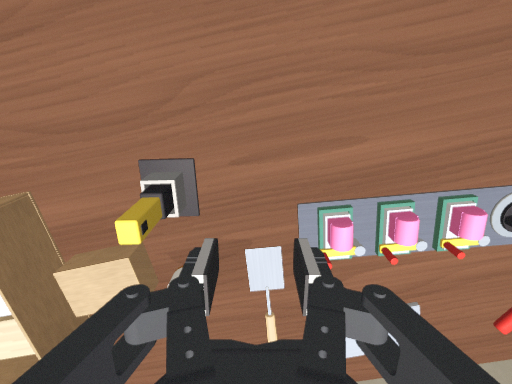

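The scanner's yellow grip is at (140,220), rising from its stand, whose foot corners are at (139,160), (195,158) and (199,213).

```bash
cat > scan.py <<'E'
from fit import *
GRIP=box(-15,15,-13,13,80,160)
def yellow(px):
    H,Sa,V=cv2.split(cv2.cvtColor(px,cv2.COLOR_BGR2HSV)); return ((H>18)&(H<36)&(Sa>150)&(V>60)).astype(np.uint8)*255
if __name__=='__main__':
    import sys
    for c in sys.argv[1:]:
        px,*cm=cam(c)
        for y0 in (-.1,.05): print(c,show(fit([.443,-.358,y0],[([GRIP],yellow(px))],cm,roi_of([GRIP],[.443,-.358,0],cm,10),.006)))
        if c=='wrist': a=toplane([[139,160],[195,158],[199,213]],.003,*cm);print(a,np.degrees(np.arctan2(*(a[1]-a[0])[[0,1]])),np.degrees(np.arctan2(*(a[2]-a[1])[[1,0]])))
    go(.443,-.357,.25,-5)
E
python3 scan.py wrist scene
```

```text
wrist [ 0.4383 -0.3562 16.063   0.6604]
wrist [ 0.4388 -0.356   7.6361  0.6641]
[[ 0.3853501  -0.39191207]
 [ 0.40000885 -0.30307704]
 [ 0.49329019 -0.32172371]] 9.369994439220692 -11.30426226834353
scene [ 0.4397 -0.3614 14.1923  0.0209]
scene [ 0.4394 -0.3617 13.0124  0.0209]
shift -5.91 -14.03 5.34 turn -6.5 or 173.5 (q6 -120)
```

```bash
python3 -c "
from h import *
go(.441,-.357,.21,-10)"
```

```text
shift -5.72 -14.07 9.34 turn -1.5 or 178.5 (q6 -120)
```

>>> move_arm:
  series: "-2 -5 2 -1.5 0.2;-4 -10 5 -1.5 0.2;-5.7 -14.1 8 -1.5 0.2;-5.7 -14.1 9.3 -1.5 0.2;-5.7 -14.1 9.3 -1.5 0.2;-5.7 -14.1 9.3 -1.5 0.2"

```text
time_s: 40.35
position: [0.4408, -0.357, 0.2117]
tool_rot: [[-0.985, 0.173, 0.001], [0.173, 0.985, -0.001], [-0.002, -0.001, -1.0]]
ft_force: [-0.3, -0.5, 0.1]
grip_width: 0.0511
gripper_force: 0.0
```

```bash
python3 -c "
from scan import *
st()
px,*cm=cam('wrist'); cv2.imwrite('pics/w15.png',px)
for y0 in (-.17,0): print(show(fit([.441,-.357,y0],[([GRIP],yellow(px))],cm,roi_of([GRIP],[.441,-.357,0],cm,10),.006)))
"
```

```text
t 40.4 pos [ 0.4408 -0.357   0.2117] yaw 170.0 F [-0.3 -0.5  0.1] w 0.0511 gf 0.0 q [ -51.   24.   74.    0.   82. -131.]
[ 0.4405 -0.3575 -9.0128  1.2014]
[ 0.4407 -0.3575 -8.7765  1.2001]
```

View pics/w15.png

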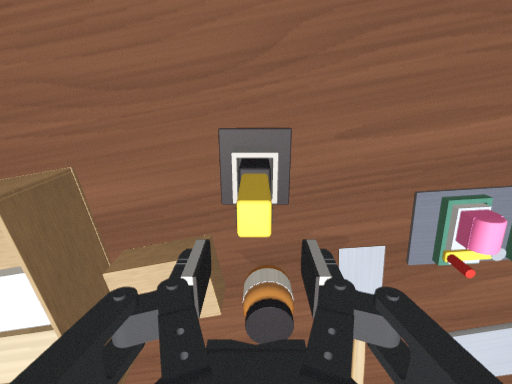

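The grip's top is centred at (254,219) between the fingers. Next I descend, grip lightly and lift to 1 cm of engagement. The scanner can then be tilted in the fingers against the stand's rim, since the tool itself stays vertical.

>>> move_arm:
  series: "0 0 3 0 0.2;0 0 6 0 0.2;0 0 8.9 0 0.2;0 0 8.9 0 0.2;0 0 8.9 0 -0.2;0 0 8.9 0 -0.6;0 0 8.9 0 -0.6;0 0 8.9 0 -0.6"
  force: 25

```text
time_s: 41.4
position: [0.441, -0.3583, 0.1232]
tool_rot: [[-0.985, 0.174, 0.002], [0.174, 0.985, -0.002], [-0.003, -0.002, -1.0]]
ft_force: [1.2, 0.8, 7.9]
grip_width: 0.0259
gripper_force: 26.5
```

>>> move_arm:
  series: "0 0 0 0 -0.6;0 0 -1.5 0 -0.6;0 0 -3 0 -0.6;0 0 -3.9 0 -0.6;0 0 -3.9 0 -0.6"

```text
time_s: 42.02
position: [0.4406, -0.3579, 0.1612]
tool_rot: [[-0.985, 0.174, 0.001], [0.174, 0.985, -0.001], [-0.001, -0.001, -1.0]]
ft_force: [0.4, -0.5, -1.1]
grip_width: 0.0253
gripper_force: 25.4
```

>>> move_arm:
  series: "0.8 0 0 0 -0.6;1.6 0 0 0 -0.6;2.4 0 0 0 -0.6;3.2 0 0.1 0 -0.6;4 0 0.2 0 -0.6;4.8 0 0.3 0 -0.6;4.8 0 0.3 0 -0.6"

```text
time_s: 42.9
position: [0.3923, -0.3493, 0.1571]
tool_rot: [[-0.985, 0.174, -0.001], [0.174, 0.985, 0.001], [0.001, 0.0, -1.0]]
ft_force: [1.0, -0.2, -2.0]
grip_width: 0.0256
gripper_force: 25.4
```

```bash
python3 -c "
from scan import *
st()
px,*cm=cam('scene'); c=cv2.resize(px[80:190,130:270],None,fx=4,fy=4,interpolation=cv2.INTER_CUBIC)
px,*cm=cam('wrist'); cv2.imwrite('pics/w16.png',np.hstack([c[:384,:440],px[:,150:400]]))
"
```

```text
t 42.9 pos [ 0.3923 -0.3493  0.1571] yaw 170.0 F [ 1.  -0.2 -2. ] w 0.0256 gf 25.4 q [ -55.   23.   85.   -0.   72. -135.]
```

View pics/w16.png

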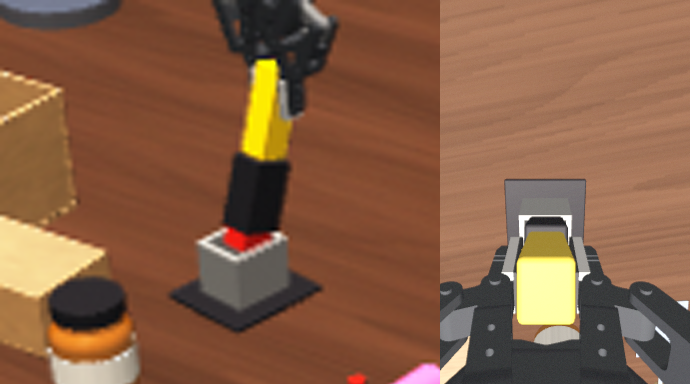

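The scanner has pivoted in the fingers and leans towards the robot, about 18°. A little more, then I'll firm the grip and lift.

>>> move_arm:
  series: "0.6 0 0.1 0 -0.6;1.2 0 0.2 0 -0.6;1.4 0 0.2 0 -0.6;1.4 0 0.2 0 -0.6"

```text
time_s: 43.5
position: [0.3792, -0.3469, 0.1554]
tool_rot: [[-0.985, 0.174, -0.0], [0.174, 0.985, 0.0], [0.0, 0.0, -1.0]]
ft_force: [2.5, 0.8, -2.4]
grip_width: 0.0256
gripper_force: 25.3
```

>>> move_arm:
  series: "0 0 0 0 -0.7;0 0 0 0 -0.7;0 0 0 0 -0.7;0 0 -2 0 -0.7;0 0 -5 0 -0.7;0 0 -9 0 -0.7;0 0 -12 0 -0.7;0 0 -12 0 -0.7"
  force: 80

```text
time_s: 44.5
position: [0.3794, -0.3474, 0.2768]
tool_rot: [[-0.985, 0.174, 0.001], [0.174, 0.985, -0.003], [-0.002, -0.003, -1.0]]
ft_force: [0.5, 0.1, -1.9]
grip_width: 0.0251
gripper_force: 80.4
```

```bash
cat > tilt.py <<'E'
from scan import *
from scipy.optimize import minimize
G2=box(-15,15,-13,13,80,160); BODY=box(-20,20,-16,16,15,80); WIN=box(-16,16,-12,12,0,15)
def tilt(c,p0=(.135,25.)):
    """fit lean (deg, about tool y) and s (grip height on scanner) from camera c; returns pose"""
    px,*cm=cam(c); o=observe(); T=np.array(o['tool_rot']); gp=np.array(o['position'])-.019*T[:,2]
    red=cv2.inRange(cv2.cvtColor(px,cv2.COLOR_BGR2HSV),(0,130,70),(8,255,255))
    Y=cv2.bitwise_or(yellow(px),red); dark=((px.max(2)<70)*255).astype(np.uint8)
    def pose(q):
        a=np.radians(q[1]); ex,ey=-T[:,0],T[:,1]; ez=np.array([0,0,1.])
        zs=ez*np.cos(a)-ex*np.sin(a); xs=ex*np.cos(a)+ez*np.sin(a); R=np.c_[xs,np.cross(zs,xs),zs]
        return R,gp-R@[q[2],0,q[0]]
    def ren(q,H):
        R,p=pose(q); m=np.zeros((384*S,512*S),np.uint8)
        for h in H: cv2.fillConvexPoly(m,cv2.convexHull(np.round((proj(h@R.T+p,*cm)+.5)*S).astype(np.int32)),255)
        return cv2.resize(m,(512,384),interpolation=cv2.INTER_AREA)
    R,p=pose([*p0,0]); uv=proj(np.vstack([G2,BODY,WIN])@R.T+p,*cm); l=np.clip(uv.min(0)-12,0,500).astype(int);u=(uv.max(0)+12).astype(int); sl=(slice(l[1],u[1]),slice(l[0],u[0]))
    LOW=[box(-15,15,-13,13,80,120)]
    def f(q):
        a=(g(ren(q,[BODY])[sl])-g(dark[sl]))**2; r=g(ren(q,[WIN])[sl]); b=(r-g(red[sl]))**2
        w=(g(ren(q,LOW+[BODY,WIN])[sl])>.02); return (a*w).sum()+b.sum()-0*w.sum()+((g(ren(q,[G2])[sl])-g(yellow(px)[sl]))**2*w).sum()
    r=minimize(f,[*p0,0],method='Nelder-Mead',options=dict(initial_simplex=[[*p0,0],[p0[0]+.01,p0[1],0],[p0[0],p0[1]+6,0],[p0[0],p0[1],.006]],xatol=1e-4,fatol=1e-3))
    R,p=pose(r.x); print(c,'s %.4f lean %.1f dx %.4f err %.2f'%(*r.x,r.fun),'origin',p.round(4),'z',R[:,2].round(3)); return px,R,p
if __name__=='__main__':
    import sys
    st()
    for c in sys.argv[1:]: px,R,p=tilt(c); cv2.imwrite(f'pics/t_{c}.png',px)
E
python3 tilt.py scene top
```

```text
t 44.5 pos [ 0.3794 -0.3474  0.2768] yaw 170.0 F [ 0.5  0.1 -1.9] w 0.0251 gf 80.4 q [ -56.   16.   75.   -0.   88. -136.]
scene s 0.1375 lean 28.3 dx -0.0015 err 30.91 origin [ 0.4446 -0.3584  0.1736] z [-0.466  0.082  0.881]
top s 0.1962 lean 6.8 dx -0.0304 err 183.26 origin [ 0.4316 -0.3559  0.1018] z [-0.117  0.021  0.993]
```

>>> move_arm:
  series: "0.6 4 0 0 -0.7;1.3 9 0 0 -0.7;2 14 0 0 -0.7;2.8 19 0 0 -0.7;3.6 24 0 0 -0.7;4.3 29 0 0 -0.7;5 34 0 0 -0.7;5.5 37 0 0 -0.7"

```text
time_s: 45.6
position: [0.3885, 0.029, 0.2739]
tool_rot: [[-0.985, 0.172, -0.003], [0.172, 0.985, 0.001], [0.003, 0.0, -1.0]]
ft_force: [0.2, -0.5, -1.5]
grip_width: 0.0251
gripper_force: 80.2
```

>>> move_arm:
  series: "0.6 4 0 0 -0.7;1.3 9 0 0 -0.7;2 14 0 -1 -0.7;2.8 19 0 -2 -0.7;3.6 24 0 -3 -0.7;4.2 28 0 -4 -0.7;4.5 30 0 -4 -0.7;4.5 30 0 -4 -0.7"

```text
time_s: 46.6
position: [0.397, 0.3305, 0.274]
tool_rot: [[-0.995, 0.104, -0.002], [0.104, 0.995, -0.001], [0.002, -0.002, -1.0]]
ft_force: [-0.0, -0.6, -1.5]
grip_width: 0.0251
gripper_force: 80.1
```

```bash
python3 tilt.py scene; python3 -c "
from fit import *
go(.397,.331,.237,-6)"
```

```text
t 46.6 pos [0.397  0.3305 0.274 ] yaw 174.0 F [-0.  -0.6 -1.5] w 0.0251 gf 80.1 q [ 27.  17.  75.  -0.  89. -57.]
scene s 0.1382 lean 26.7 dx -0.0032 err 19.82 origin [0.4617 0.3229 0.1712] z [-0.446  0.047  0.894]
shift 0.03 0.14 3.74 turn -0.0 or 180.0 (q6 -57)
```

>>> move_arm:
  series: "0 0.1 1 0 -0.7;0 0.1 2 0 -0.7;0 0.1 3 0 -0.7;0 0.1 3.6 0 -0.7;0 0.1 3.6 0 -0.7;0 0.1 3.6 0 -0.7;0 0.1 3.6 0 -0.7;0 0.1 3.6 0 -0.7"

```text
time_s: 47.65
position: [0.3975, 0.3312, 0.2396]
tool_rot: [[-0.995, 0.105, 0.0], [0.105, 0.995, 0.0], [-0.0, 0.0, -1.0]]
ft_force: [0.3, -0.3, -1.0]
grip_width: 0.025
gripper_force: 80.2
```

```bash
python3 tilt.py scene
python3 - <<'E'
import cv2; a=cv2.imread('pics/t_scene.png'); cv2.imwrite('pics/ts.png',cv2.resize(a[100:260,280:470],None,fx=4,fy=3.7))
E
```

```text
t 47.6 pos [0.3975 0.3312 0.2396] yaw 174.0 F [ 0.3 -0.3 -1. ] w 0.0250 gf 80.2 q [ 27.  18.  79.  -0.  83. -57.]
scene s 0.1379 lean 29.1 dx -0.0023 err 21.71 origin [0.4662 0.324  0.1391] z [-0.484  0.051  0.874]
```

View pics/ts.png

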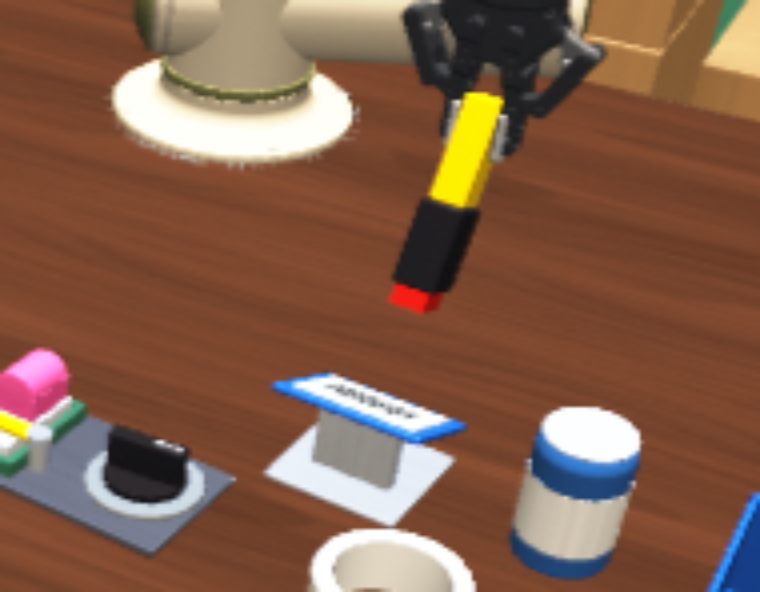

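The scanner's window at (415,300) points down the tilt towards the code at (372,398), well clear of the ticket. I'll trim it by 4 mm and hold.

>>> move_arm:
  series: "0.2 0 0.1 0 -0.7;0.4 0 0.2 0 -0.7;0.4 0 0.2 0 -0.7;0.4 0 0.2 0 -0.7;0.4 0 0.2 0 -0.7;0.4 0 0.2 0 -0.7;0.4 0 0.2 0 -0.7;0.4 0 0.2 0 -0.7"

```text
time_s: 48.7
position: [0.3935, 0.3316, 0.2374]
tool_rot: [[-0.994, 0.105, 0.0], [0.105, 0.994, -0.0], [-0.0, -0.0, -1.0]]
ft_force: [0.4, 0.1, -2.4]
grip_width: 0.0248
gripper_force: 80.2
```

>>> move_arm:
  series: "0 0 0 0 -0.7;0 0 0 0 -0.7;0 0 0 0 -0.7;0 0 0 0 -0.7;0 0 0 0 -0.7;0 0 0 0 -0.7;0 0 0 0 -0.7;0 0 0 0 -0.7"

```text
time_s: 49.7
position: [0.3935, 0.3316, 0.2374]
tool_rot: [[-0.994, 0.105, 0.0], [0.105, 0.994, 0.0], [0.0, 0.0, -1.0]]
ft_force: [-0.4, -0.2, -2.0]
grip_width: 0.0251
gripper_force: 80.2
```

>>> move_arm:
  series: "0 0 0 0 -0.7;0 0 0 0 -0.7;0 0 0 0 -0.7;0 0 0 0 -0.7;0 0 0 0 -0.7;0 0 0 0 -0.7;0 0 0 0 -0.7;0 0 0 0 -0.7"

```text
time_s: 50.7
position: [0.3935, 0.3316, 0.2374]
tool_rot: [[-0.994, 0.105, 0.0], [0.105, 0.994, 0.0], [-0.0, 0.0, -1.0]]
ft_force: [0.5, -0.4, -1.4]
grip_width: 0.0254
gripper_force: 80.2
```

```bash
python3 tilt.py scene; python3 -c "
from h import *
cam('scene'); print([(d['score'],np.round(d['point'],3)) for d in spotter.mark_of('scanner','scene')][:2],[(d['score'],np.round(d['point'],3)) for d in spotter.mark_of('ticket','scene')][:2])
cam('top'); print([(d['score'],np.round(d['point'],3)) for d in spotter.mark_of('scanner','top')][:2])
cam('wrist'); print([(d['score'],np.round(d['point'],3)) for d in spotter.mark_of('scanner','wrist')][:2])"
```

```text
t 50.7 pos [0.3935 0.3316 0.2374] yaw 174.0 F [ 0.5 -0.4 -1.4] w 0.0254 gf 80.2 q [ 27.  18.  79.   0.  83. -57.]
scene s 0.1385 lean 29.5 dx 0.0007 err 22.53 origin [0.4607 0.3245 0.1355] z [-0.49   0.052  0.87 ]
[(0.74, array([0.454, 0.327, 0.133]))] [(0.85, array([0.497, 0.318, 0.062]))]
[(0.74, array([0.45 , 0.328, 0.133])), (0.68, array([ 0.621, -0.374, -0.001]))]
[(0.87, array([0.452, 0.325, 0.131]))]
```

The scan has been held for over 2 s, and the networks put the scanner's origin about 8 cm off the code, square within a few degrees. Now I return it.

>>> move_arm:
  series: "0 0 -2 0 -0.7;0 0 -4 0 -0.7;-0.5 -5 -4 0 -0.7;-1 -10 -4 0 -0.7;-1.5 -16 -4 0 -0.7;-2 -22 -4 0 -0.7;-2.5 -28 -4 0 -0.7;-3 -33 -4 0 -0.7"

```text
time_s: 52.1
position: [0.3884, -0.0017, 0.2776]
tool_rot: [[-0.994, 0.105, 0.001], [0.105, 0.994, -0.0], [-0.001, -0.0, -1.0]]
ft_force: [1.1, 0.6, -1.5]
grip_width: 0.0251
gripper_force: 80.3
```

>>> move_arm:
  series: "-0.5 -5 0 1 -0.7;-1 -11 0 2 -0.7;-1.5 -17 0 3 -0.7;-2 -23 0 4 -0.7;-2.5 -29 0 4 -0.7;-2.8 -34 0 4 -0.7;-2.8 -34.5 0 4 -0.7;-2.8 -34.5 0 4 -0.7"

```text
time_s: 53.1
position: [0.3803, -0.3456, 0.2772]
tool_rot: [[-0.985, 0.174, -0.0], [0.174, 0.985, 0.001], [0.0, 0.001, -1.0]]
ft_force: [0.3, 0.4, -2.2]
grip_width: 0.0253
gripper_force: 80.3
```

```bash
python3 -c "
from h import *
st(); go(.3792,-.3469,.1554,-10)
for c in ('scene','top','wrist'):
  cam(c); print([(round(d['score'],2),np.round(d['point'],3)) for d in spotter.mark_of('scanner',c)][:2])
print([(round(d['score'],2),np.round(d['point'],3)) for d in spotter.mark_of('scanner_stand','wrist')][:2])"
```

```text
t 53.1 pos [ 0.3803 -0.3456  0.2772] yaw 170.0 F [ 0.3  0.4 -2.2] w 0.0253 gf 80.3 q [ -55.   16.   75.    0.   89. -135.]
shift 0.08 -0.16 12.18 turn -0.0 or 180.0 (q6 -135)
[(0.96, array([ 0.442, -0.352,  0.171])), (0.56, array([ 0.573, -0.5  , -0.002]))]
[(0.71, array([ 0.438, -0.353,  0.173])), (0.57, array([ 0.59 , -0.13 ,  0.078]))]
[(0.89, array([ 0.439, -0.356,  0.173]))]
[(0.27, array([ 0.587, -0.126,  0.076]))]
```

>>> move_arm:
  series: "0.1 -0.16 3 0 -0.7;0.1 -0.16 6 0 -0.7;0.1 -0.16 9 0 -0.7;0.1 -0.16 11 0 -0.7;0.1 -0.16 12.1 0 -0.7;0.1 -0.16 12.1 0 -0.7"

```text
time_s: 54.2
position: [0.3794, -0.3471, 0.1564]
tool_rot: [[-0.985, 0.174, 0.0], [0.174, 0.985, 0.0], [-0.0, 0.0, -1.0]]
ft_force: [0.7, -0.0, -1.0]
grip_width: 0.025
gripper_force: 80.4
```

>>> move_arm:
  series: "0 0 0 0 -0.6;0 0 0 0 -0.6;-1 0 0 0 -0.6;-2 0 -0.1 0 -0.6;-3 0 -0.2 0 -0.6;-4 0 -0.3 0 -0.6;-5 0 -0.4 0 -0.6;-6 0 -0.5 0 -0.6"
  force: 25

```text
time_s: 55.2
position: [0.4384, -0.3582, 0.1663]
tool_rot: [[-0.985, 0.173, 0.0], [0.173, 0.985, -0.004], [-0.001, -0.004, -1.0]]
ft_force: [-15.0, 8.3, 42.5]
grip_width: 0.0252
gripper_force: 85.7
```

>>> move_arm:
  series: "-0.5 0 0 0 -0.6;-0.9 0 0 0 -0.6;-0.9 0 0 0 -0.6;-0.5 0 0 0 -0.6;-0.1 0 0 0 -0.6;-0.1 0 0 0 -0.6"

```text
time_s: 55.95
position: [0.442, -0.3587, 0.1661]
tool_rot: [[-0.985, 0.173, 0.009], [0.173, 0.985, -0.006], [-0.009, -0.005, -1.0]]
ft_force: [-1.0, 4.6, 26.3]
grip_width: 0.0252
gripper_force: 84.1
```

```bash
python3 tilt.py wrist; python3 -c "
from scan import *
px,*cm=cam('scene'); c=cv2.resize(px[80:190,130:270],None,fx=4,fy=4,interpolation=cv2.INTER_CUBIC)
print([(round(d['score'],2),np.round(d['point'],3)) for d in spotter.mark_of('scanner','scene')][:2])
px,*cm=cam('wrist'); cv2.imwrite('pics/w17.png',np.hstack([c[:384,:440],px[:,150:400]]))
print([(round(d['score'],2),np.round(d['point'],3)) for d in spotter.mark_of('scanner','wrist')][:2])
"
```

```text
t 56.0 pos [ 0.442  -0.3587  0.1661] yaw 170.0 F [-1.   4.6 26.3] w 0.0252 gf 84.1 q [ -51.   27.   78.    0.   75. -131.]
wrist s 0.1717 lean 7.0 dx 0.0327 err 0.00 origin [ 0.4306 -0.3566  0.0106] z [-0.12   0.021  0.991]
[(0.87, array([ 0.463, -0.36 ,  0.053]))]
[(0.72, array([ 0.461, -0.363,  0.054]))]
```

View pics/w17.png

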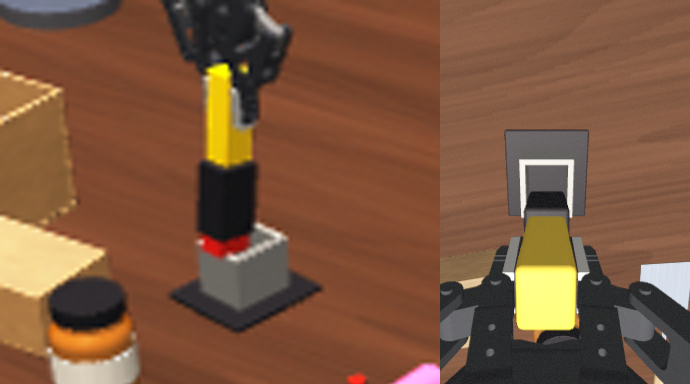

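The window end has caught on the stand's +x rim at (225,243), with about 9° of lean left. I'll lift, re-centre and go in deeper.

>>> move_arm:
  series: "0 0 -1.5 0 -0.6;0 0 -2.5 0 -0.6;1.2 0 -2.5 0 -0.6;2.2 0 -2.5 0 -0.6;2.2 0 -2.5 0 -0.6;2.2 0 -1 0 -0.6;2.2 0 0.3 0 -0.6;2.2 0 0.3 0 -0.6"
  force: 25

```text
time_s: 57.2
position: [0.4179, -0.3539, 0.1575]
tool_rot: [[-0.985, 0.174, 0.0], [0.174, 0.985, 0.001], [-0.0, 0.001, -1.0]]
ft_force: [1.6, -1.6, -1.8]
grip_width: 0.0252
gripper_force: 80.2
```

```bash
python3 -c "
from scan import *
st()
for c in ('scene','top','wrist'):
  cam(c); print([(round(d['score'],2),np.round(d['point'],3)) for d in spotter.mark_of('scanner',c)][:2])
"
```

```text
t 57.2 pos [ 0.4179 -0.3539  0.1575] yaw 170.0 F [ 1.6 -1.6 -1.8] w 0.0252 gf 80.2 q [ -53.   25.   82.    0.   73. -133.]
[(0.78, array([ 0.435, -0.355,  0.042])), (0.36, array([ 0.575, -0.498, -0.002]))]
[(0.47, array([ 0.435, -0.355,  0.049]))]
[(0.92, array([ 0.439, -0.358,  0.048]))]
```

>>> move_arm:
  series: "-0.2 0 0.5 0 -0.6;-0.2 0 1 0 -0.6;-0.2 0 1.5 0 -0.6;-0.2 0 1.5 0 -0.6"

```text
time_s: 58.0
position: [0.4239, -0.3562, 0.1535]
tool_rot: [[-0.985, 0.174, 0.015], [0.174, 0.985, -0.012], [-0.017, -0.01, -1.0]]
ft_force: [3.3, 14.1, 68.4]
grip_width: 0.0252
gripper_force: 89.6
```

>>> move_arm:
  series: "-0.5 0 0 0 -0.6;-1 0 0 0 -0.6;-1.5 0 0 0 -0.6;-1.5 0 0 0 -0.6"

```text
time_s: 58.5
position: [0.4377, -0.358, 0.1507]
tool_rot: [[-0.985, 0.173, 0.011], [0.173, 0.985, -0.008], [-0.012, -0.006, -1.0]]
ft_force: [3.8, 9.6, 48.5]
grip_width: 0.0252
gripper_force: 86.8
```

```bash
python3 -c "
from scan import *
st()
for c in ('scene','top','wrist'):
  cam(c); print([(round(d['score'],2),np.round(d['point'],3)) for d in spotter.mark_of('scanner',c)][:2])
"
```

```text
t 58.5 pos [ 0.4377 -0.358   0.1507] yaw 170.0 F [ 3.8  9.6 48.5] w 0.0252 gf 86.8 q [ -51.   27.   80.    0.   72. -131.]
[(0.6, array([ 0.438, -0.355,  0.039]))]
[]
[(0.57, array([ 0.437, -0.355,  0.041]))]
```

>>> move_arm:
  series: "0 0 -1.2 0 -0.6;0 0 -1.2 0 -0.6;0 0 -1.2 0 -0.6"

```text
time_s: 59.18
position: [0.4352, -0.3575, 0.1555]
tool_rot: [[-0.985, 0.174, 0.003], [0.174, 0.985, -0.002], [-0.003, -0.001, -1.0]]
ft_force: [5.9, -1.6, 2.8]
grip_width: 0.0249
gripper_force: 80.9
```

```bash
python3 -c "
from scan import *
st(); go(.441,-.358,.150,-10)
px,*cm=cam('wrist'); cv2.imwrite('pics/w18.png',cv2.resize(px[90:290,150:360],None,fx=2.8,fy=2.8,interpolation=cv2.INTER_CUBIC))
for c in ('scene','top','wrist'):
  cam(c); print([(round(d['score'],2),np.round(d['point'],3)) for d in spotter.mark_of('scanner',c)][:1],[(round(d['score'],2),np.round(d['point'],3)) for d in spotter.mark_of('scanner_stand',c)][:1])
"
```

```text
t 59.2 pos [ 0.4352 -0.3575  0.1555] yaw 170.0 F [ 5.9 -1.6  2.8] w 0.0249 gf 80.9 q [ -51.   27.   79.    0.   74. -131.]
shift -0.57 0.06 0.55 turn -0.0 or 180.0 (q6 -131)
[(0.65, array([ 0.439, -0.356,  0.042]))] [(0.59, array([ 0.445, -0.359, -0.   ]))]
[] [(0.66, array([ 0.442, -0.359,  0.002]))]
[(0.63, array([ 0.437, -0.357,  0.042]))] [(0.79, array([ 0.442, -0.361,  0.002]))]
```

View pics/w18.png

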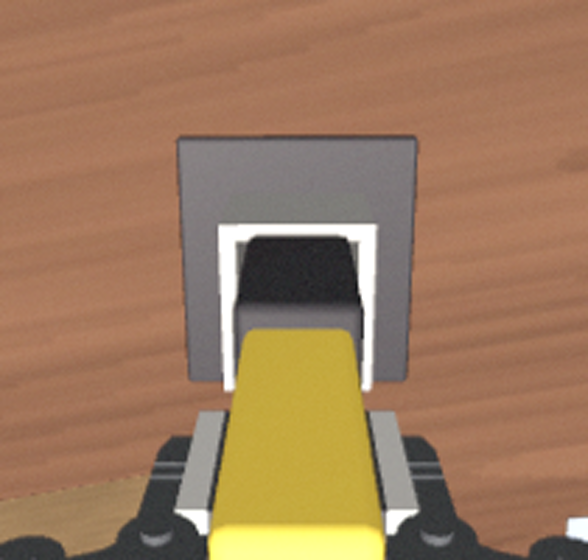

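The body is centred sideways, but its edge (row 237) overlaps the rim on the -x side (row 242), so it needs about 5 mm towards +x.

>>> move_arm:
  series: "0 0 -0.4 0 -0.6;-0.3 0 -0.4 0 -0.6;-0.5 0 -0.4 0 -0.6;-0.5 0 0 0 -0.6;-0.5 0 0.3 0 -0.6;-0.5 0 0.6 0 -0.6;-0.5 0 0.9 0 -0.6;-0.5 0 1 0 -0.6"

```text
time_s: 60.68
position: [0.4406, -0.3582, 0.1501]
tool_rot: [[-0.985, 0.174, 0.005], [0.174, 0.985, -0.004], [-0.006, -0.003, -1.0]]
ft_force: [-1.2, 8.1, 37.8]
grip_width: 0.0253
gripper_force: 85.1
```

>>> move_arm:
  series: "0 0 -1.3 0 -0.6;0 0.2 -1.3 0 -0.6;0 0.25 -1.3 0 -0.6;0 0.25 -0.9 0 -0.6;0 0.25 -0.6 0 -0.6;0 0.25 -0.4 0 -0.6;0 0.25 -0.2 0 -0.6;0 0.25 -0.2 0 -0.6"

```text
time_s: 61.68
position: [0.4407, -0.3556, 0.1505]
tool_rot: [[-0.985, 0.174, 0.004], [0.174, 0.985, -0.003], [-0.004, -0.002, -1.0]]
ft_force: [-0.5, 4.2, 23.7]
grip_width: 0.0255
gripper_force: 83.5
```

```bash
python3 -c "
from scan import *
st()
px,*cm=cam('wrist'); a=px[90:290,150:360]; b=cam('scene')[0]; cv2.imwrite('pics/w19.png',np.hstack([cv2.resize(a,(400,380)),cv2.resize(b[100:180,150:234],(400,380),interpolation=cv2.INTER_CUBIC)]))
"
```

```text
t 61.7 pos [ 0.4407 -0.3556  0.1505] yaw 170.0 F [-0.5  4.2 23.7] w 0.0255 gf 83.5 q [ -51.   27.   79.    0.   73. -131.]
```

View pics/w19.png

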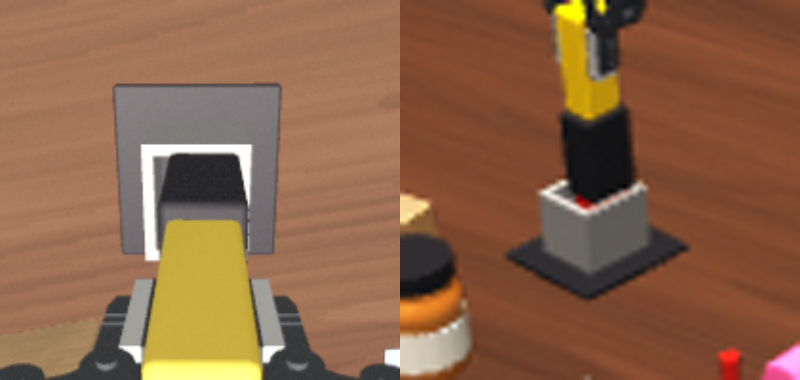

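The body now sits against the +y rim (column 247) and is still over the -x rim, so the sideways shift was wrong. That view also puts me at 17 pictures, over the limit of 14, so I'll go by measurements alone from here.

>>> move_arm:
  series: "0 0 -0.9 0 -0.6;0 0 -1.2 0 -0.6;0 -0.25 -1.2 0 -0.6;-0.3 -0.25 -1.2 0 -0.6;-0.5 -0.25 -1.2 0 -0.6;-0.5 -0.25 -1.2 0 -0.6"

```text
time_s: 62.52
position: [0.4443, -0.3586, 0.1591]
tool_rot: [[-0.985, 0.174, -0.0], [0.174, 0.985, 0.0], [0.0, 0.0, -1.0]]
ft_force: [0.0, 1.4, -1.1]
grip_width: 0.0252
gripper_force: 80.4
```

```bash
cat > chk.py <<'E'
from tilt import *
st()
A=[];B=[]
for c in ('scene','wrist','scene','wrist','scene','wrist'):
    cam(c)
    for n,L in (('scanner',A),('scanner_stand',B)):
        d=spotter.mark_of(n,c)
        if d and abs(d[0]['point'][0]-.44)<.05 and abs(d[0]['point'][1]+.357)<.05: L.append(d[0]['point'])
a,b=np.mean(A,0),np.mean(B,0); o=observe(); T=np.array(o['tool_rot']); gp=np.array(o['position'])-.019*T[:,2]
print('scanner',a.round(4),len(A),'stand',b.round(4),len(B),'tool-frame off stand',((a-b)@T*1000).round(1),'lean',np.degrees(np.arctan2((a-gp)@-T[:,0],gp[2]-a[2])).round(1))
tilt('scene',(.136,0.))
E
python3 chk.py
```

```text
t 62.5 pos [ 0.4443 -0.3586  0.1591] yaw 170.0 F [ 0.   1.4 -1.1] w 0.0252 gf 80.4 q [ -51.   27.   78.    0.   75. -131.]
scanner [ 0.442  -0.3574  0.0482] 6 stand [ 0.4412 -0.3583  0.0007] 6 tool-frame off stand [ -0.6   1.  -47.6] lean -1.1
scene s 0.1330 lean -0.9 dx -0.0008 err 114.95 origin [ 0.4429 -0.3584  0.0454] z [ 0.015 -0.003  1.   ]
```

>>> move_arm:
  series: "0 -0.05 0.3 0 -0.6;0 -0.05 0.6 0 -0.6;0 -0.05 0.9 0 -0.6;0 -0.05 1.2 0 -0.6;0 -0.05 1.2 0 -0.6"

```text
time_s: 64.1
position: [0.444, -0.359, 0.147]
tool_rot: [[-0.985, 0.174, -0.0], [0.174, 0.985, 0.0], [0.0, 0.0, -1.0]]
ft_force: [-0.3, -0.2, -1.4]
grip_width: 0.0251
gripper_force: 80.4
```

>>> move_arm:
  series: "0 0 0.5 0 -0.6;0 0 1 0 -0.6;0 0 1.5 0 -0.6;0 0 1.9 0 -0.6;0 0 2.2 0 -0.6;0 0 2.2 0 -0.6"

```text
time_s: 64.85
position: [0.4441, -0.3591, 0.1251]
tool_rot: [[-0.985, 0.174, -0.0], [0.174, 0.985, 0.0], [0.0, 0.0, -1.0]]
ft_force: [0.5, -0.1, -1.5]
grip_width: 0.0252
gripper_force: 80.4
```

Nearly down with no contact. I'll release, rise clear and check everything.

>>> move_arm:
  series: "0 0 0.1 0 -0.6;0 0 0.1 0 -0.2;0 0 0.1 0 0;0 0 0.1 0 0.2;0 0 0.1 0 0.2;0 0 -4 0 0.2;0 0 -9 0 0.2;0 0 -14 0 0.2"

```text
time_s: 65.85
position: [0.4439, -0.3589, 0.267]
tool_rot: [[-0.985, 0.174, -0.0], [0.174, 0.985, 0.0], [0.0, 0.0, -1.0]]
ft_force: [-0.5, 0.0, -0.4]
grip_width: 0.051
gripper_force: 0.0
```

>>> move_arm:
  series: "4 2 0 0 0;8 4 0 0 0;8 4 0 0 0;8 4 0 0 0"

```text
time_s: 66.35
position: [0.3726, -0.3063, 0.2657]
tool_rot: [[-0.985, 0.174, 0.001], [0.174, 0.985, -0.001], [-0.001, -0.001, -1.0]]
ft_force: [0.4, -0.5, 0.2]
grip_width: 0.0425
gripper_force: 0.0
```

```bash
python3 chk.py; python3 -c "
from scan import *
px,*cm=cam('top'); print('levers',levers(px,cm))
for k in range(3): x,y=car(k,0,0); print('pocket',np.round([x,y],4),'pad',show(fit_pad(px,cm,[x,y],.008,CT)))
px,*cm=cam('scene'); print(show(fit([.441,-.357,-.17],[([GRIP],yellow(px))],cm,roi_of([GRIP],[.441,-.357,0],cm,10),.006)))
"
```

```text
t 66.3 pos [ 0.3726 -0.3063  0.2657] yaw 170.0 F [ 0.4 -0.5  0.2] w 0.0425 gf 0.0 q [ -54.   14.   81.    0.   86. -133.]
scanner [ 0.442  -0.3592  0.007 ] 6 stand [ 4.418e-01 -3.588e-01 -3.000e-04] 5 tool-frame off stand [-0.3 -0.3 -7.3] lean 15.7
scene s 0.1587 lean 1.3 dx -0.0041 err 527.25 origin [ 0.3798 -0.3071  0.1258] z [-0.022  0.004  1.   ]
levers [(np.float64(1.54), np.float64(0.48), [0.592, -0.13, 0.076]), (np.float64(1.56), np.float64(0.61), [0.602, -0.03, 0.076]), (np.float64(1.58), np.float64(0.41), [0.612, 0.069, 0.076])]
pocket [ 0.5703 -0.1014] pad [ 0.5709 -0.1004 -4.9278  0.312 ]
pocket [ 0.5812 -0.002 ] pad [ 5.8050e-01 -1.0000e-03 -3.1035e+00  3.1060e-01]
pocket [0.5921 0.0974] pad [ 0.5914  0.0977 -4.4745  0.3265]
[ 0.4371 -0.3615 14.1144  0.0162]
```

```bash
python3 -c "
from rig import order
print(order.close_job())"
```

```text
the job is handed in; nothing more can be done
None
```

I handed the job in at about 67 s, and no verdict came back: by my measurements all three pads are seated with levers shut, the knob was turned about 81° (1.4 rad), the ticket was scanned for over 2 s at about 8 cm and the scanner is back down in its stand, but I viewed 17 pictures against the limit of 14.

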